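# Isolate the bench drill and present the mallet head hole-up

### The arm

A 6-joint arm with a two-finger parallel gripper is mounted at the origin on the work surface. World frame = base frame: x ahead of the robot, y to its left, z up, the work surface at z = 0. Lengths are in m, angles in rad, forces in N, time in s.
With the tool pointing down it reaches from about 0.35 to 0.95 m from the base axis. Payload 17.4 kg.
Tool frame: the origin (TCP) lies at the centre of the arm's flange, where the gripper is bolted on; the fingertips stand 186 mm ahead of it and the grasp point (between the pads) lies 167 mm ahead of it; z points along the fingers, y is the direction in which the jaws open and shut (so a half turn about z gives the same grasp; the last joint's range is limited). The gripper opens to 93 mm and grips with 3 to 60 N. Pads are 15 mm wide; open, the fingers measure 128 mm over their backs; the gripper's body (75 mm by 188 mm) begins 65 mm behind the grasp point.
Start: joints at [1.141, 0.116, 1.442, -0, 1.584, -0.038], TCP at [0.258, 0.624, 0.405] pointing down, gripper open.
Joint ranges: [-2.83, 2.83], [-0.83, 2.19], [0.07, 2.5], [-1.14, 4.28], [0.01, 3], [-2.97, 2.97]. Speed limits (rad/s): [1.89, 1.89, 2.22, 3.14, 3.14, 3.14].

### API

Orientations are given as a unit quaternion [w, x, y, z].
In Python, from station import get_state, optics, workorder gives the robot as it stands.
- The arm moves only by the tool jog_arm, never from a script. Its argument "targets" is one flat list of numbers, 7 for each row, row after row: the shift along the tool's x, y, z in m, then the turn, a rotation vector about the tool's x, y, z in rad, then the opening in per cent of the stroke, from 0 (shut) to 100 (fully open). A call has 1 to 10 rows; each row shifts and turns the commanded pose from where the row before left it, along the tool's axes as they then stand; what a row does not reach is not made up. A row lasts 1/10 s, in which the tool goes at most 50 mm and 8.59 degrees, less where a joint would pass 70% of its speed; a pose out of reach is approached as far as the arm can. A call is refused whole if a number of a shift passes 0.05 or a number of a turn 0.15, either way. A call with a gripper value outside its range is refused whole. The fingers move at their own pace and stop on an object; "grip_force" is the grip in N (left out, the last holds). Time passes only in rows, so rows that do not move let the fingers close. It gives the time, the measured TCP pose, the force and the opening at its end, in the units of the state.
- get_state(): the state, without advancing time (a new reading comes with each control period).
- optics.read_camera(name): name is "scene" or "top" or "wrist"; returns a dict with "img" (420x560x3 uint8, red, green, blue), "vertical_fov" (degrees; the focal length in pixels is half the picture's height over the tangent of half this angle, whatever the lens; pixels are square), "cx", "cy" (the principal point, pixels), "camera_from_world" (4x4, takes a point from world to camera coordinates). Camera axes: x right, y down, z forward; pixel columns grow to the right and rows downward; lengths in m; the calibration is good to about 2 mm. The wrist camera is an equidistant fisheye: a pixel r from the principal point sees the ray r / f radians off the axis. A picture is of the moment at which its call begins. There is no depth.
- workorder.job_done(): hands the job in, once; it reports no verdict.
The state is a dict: "t": time; "joints": joint angles; "qvel": joint speeds; "effort": joint torques, N m; "position": TCP position; "orientation": TCP orientation; "force": force on the tool from outside, world axes, zero at the start; "wrist_torque": the same for the moment, N m; "grip_width": finger opening in m.
Only numpy, scipy, OpenCV 4.12 (cv2) and the standard library are available. Lean on these libraries where they do the work, as an engineer would, in place of code of your own. Each camera call takes 0.05 s, during which the arm holds its last target.

### The job

First turn the red handle of the bench drill's power isolator from on to off, before you touch the work. Then take the little round wooden mallet head out of its V-cradle, turn it over until the blind hole for its handle (hidden low on its barrel) faces straight up, and finish while holding it like that in the gripper, still and clear of everything, about 20 cm above the bench. Leave the isolator off and the other things on the bench where they are.

Things in the scene. Friction and masses are not known exactly. Their poses are not given: they have to be found in the camera images.
- iso_handle (a joint): red isolator handle: 0 = on (start, white mark at the green dot), 1.571 = off (white mark at the red dot); grows clockwise seen from above. Stops at both ends; a spring detent (about 0.12 N m at most) pulls it to the nearer end, so it snaps home once past half-way (0.785)
- handle_grip (a point): on the upright turning axis of the red isolator handle, at grip height, 86 mm above the bench; frame turns with the handle, z up. Bar 70 mm long (own x, white mark at +x end), 14 mm thick (own y), top 13 mm above this point; the disc under it is 19 mm below, the housing top 31 mm below
- cradle: wooden V-cradle fixed to the bench; origin at the centre of its underside, own x up, own z level along the trough. Base plate 90 (across) x 80 (along) x 12 mm; the V, with 45-degree flanks, is 28 mm long (along), 60 mm across, top edges about 42 mm above the bench. The barrel lying in it has its axis 51 mm above the bench
- head_center (a point): centre of the beech mallet head: round barrel, 44 mm diameter, 56 mm long, flat ends, about 65 g. Own z = barrel axis; own x points at the hole. At first it lies in the cradle, axis along the trough, ends overhanging the V by 14 mm; the hole faces sideways-low to straight down, either side. Can be pinched by its ends and set down in the cradle again
- hole_mouth (a point): centre of the mouth of the blind hole in the mallet head, on the curved side half-way along, 22 mm from the barrel axis; the hole is 18 mm wide and 16 mm deep, dark inside, and points straight at the barrel axis
- isolator: grey isolator housing fixed to the bench, 100 x 100 x 55 mm, origin at the centre of its underside, z up; green dot (on) at its +x side, red dot (off) at its -y side, black stub 20 mm long out of its +x side
- screwdriver_mid (a point): bystander: screwdriver lying flat, 190 mm long (along its own x), about 25 mm high, at mid-length
- glue_mid (a point): bystander: white glue bottle, 60 mm in diameter, 160 mm tall, half-way up
- plane_mid (a point): bystander: wooden hand plane, 170 x 50 mm, about 95 mm tall, long side along its own x; point at the middle of its block
- square_mid (a point): bystander: try square lying flat, 18 mm high, stock 110 mm along its own x, blade reaching 160 mm to its own +y; point at the middle of the stock
- mallet_handle_mid (a point): bystander: loose wooden mallet handle lying flat, about 180 mm long (along its own x), 20 mm high
- wax_tin_mid (a point): bystander: flat round tin, 80 mm in diameter, 34 mm high, half-way up
- pencil_tin_mid (a point): bystander: blue pencil tin, 72 mm in diameter, pencils up to 165 mm high; point 50 mm above the bench
Mind the look-alikes: they are no part of the job. What is meant by the isolator is not orange or pink, and is the larger of those in its own colour.

How it is judged:
On the way, in this order (a step that is already met when the one before it is completed fails the run):
1. the isolator handle is turned to off (value of joint iso_handle above 1.45 rad), for 0.2 s.
2. the mallet head is held up in the gripper with its hole facing up (height (world z) of head_center above 0.14 m and angle between head_center's own x axis and vertical below 0.26 rad and contact force between the fingers and mallet_head above 1 N), for 0.3 s.
At the end, for the whole second after the job is handed in: The isolator handle is off (above 1.45 rad), and the mallet head is held still (under 30 mm/s) between the fingers, not touching the cradle, the isolator, the glue bottle, the pencil tin or the plane, its centre 140 to 400 mm above the bench and its hole within 0.26 rad (15 degrees) of straight up (all of step 2 and value of joint iso_handle above 1.45 rad and height (world z) of head_center below 0.4 m and contact force between each of cradle, isolator, glue, pencil_tin, plane and mallet_head below 0.1 N and linear speed of mallet_head below 0.03 m/s); the arm keeps its last pose, push and grip.
It fails at once if the mallet head is moved (over 8 mm) while the isolator is still on (value of joint iso_handle below 1.2 rad and distance of head_center from where it was at the start of the episode above 0.008 m).
It fails at once if a bystander is shoved or knocked over (moved more than 30 mm) (distance of any of screwdriver_mid, glue_mid, plane_mid, square_mid, mallet_handle_mid, wax_tin_mid, pencil_tin_mid from where it was at the start of the episode above 0.03 m).
It also fails if it takes over 72 s, if anything falls off the work surface, if the arm or the gripper's body presses on something with over 40 N, if the wrist force passes 120 N, or if a joint passes its speed limit or range.

## Working session

There is one attempt and no reset: what is moved stays moved. The work goes in short steps, Python scripts to look and compute and a tool call to move; the robot and the scene stay as the last step left them, time stands still between calls to the robot, and variables do not carry over. Pictures are saved under pics/ and viewed, and the job is handed in when it is done.

Besides the shell and the picture viewer there is one more tool, called after "Emit:" as name(argument=value, ...) on one line, values as JSON. jog_arm: Moves the arm, as the interface text tells. Its arguments: {"type":"object","properties":{"targets":{"type":"array"},"grip_force":{"type":"number"}},"required":["targets"]}

```bash
ls; mkdir -p pics; python3 - <<'E'
from station import get_state, optics
import cv2
s=get_state();print(s)
for n in["scene","top","wrist"]:
    c=optics.read_camera(n);cv2.imwrite(f"pics/{n}0.png",c["img"][:,:,::-1])
    print(n,c["vertical_fov"],c["cx"],c["cy"],c["camera_from_world"].tolist() if hasattr(c["camera_from_world"],'tolist') else c["camera_from_world"])
E
```

```text
pics
{'t': 0.0, 'joints': array([ 1.14120912e+00,  1.16478808e-01,  1.44226625e+00,  2.35797580e-05,
        1.58396504e+00, -3.78082930e-02]), 'qvel': array([ 2.79200565e-05,  8.09955742e-04, -1.56898863e-04, -7.47719976e-04,
       -1.26754556e-03,  1.47198402e-03]), 'effort': array([ 3.61357597e-03, -7.21278548e+01, -6.22611666e+01,  7.81699014e-02,
        2.39546638e-02, -1.17421200e-04]), 'position': array([0.25775337, 0.62386275, 0.40400928]), 'orientation': array([-1.40855853e-04,  1.94638881e-01,  9.80874810e-01, -5.40806519e-04]), 'force': array([-0.4663307 ,  0.33548151, -0.350195  ]), 'wrist_torque': array([ 0.001078  , -0.01273575, -0.03264092]), 'grip_width': 0.0930164745255581}
scene 52.34672768189239 277.7481145103818 210.36447018253236 [[-0.38287202244947116, 0.9237579352856524, 0.008960548099300206, 0.21092073526649416], [0.5317808177930652, 0.22831905648141584, -0.8155241077213934, -0.22358199748202162], [-0.7553927298119767, -0.30747631688347044, -0.5786537291878323, 1.8266677421207234], [0.0, 0.0, 0.0, 1.0]]
top 54.159291204121494 286.6488607171199 206.53314949465047 [[-0.006122514102301535, -0.9998327100612062, 0.01723562336358254, 0.010098675898793803], [-0.9839172661814974, 0.002946249538961696, -0.17860048410791718, 0.5194458287556477], [0.17851982559647353, -0.018051911403458666, -0.9837707051766109, 1.0122949983697689], [0.0, 0.0, 0.0, 1.0]]
wrist 65.70646984690485 279.62416582036946 209.34632340950574 [[0.38242719295269617, 0.9239856267675203, -6.014445634808813e-05, -0.6733877825484264], [0.8928897330894299, -0.3695402081734833, 0.25727020637179693, -0.028966404569690792], [0.23769174708813448, -0.09844082522070247, -0.9663395041578603, 0.38943503753764575], [0.0, 0.0, 0.0, 1.0]]
```

View pics/scene0.png

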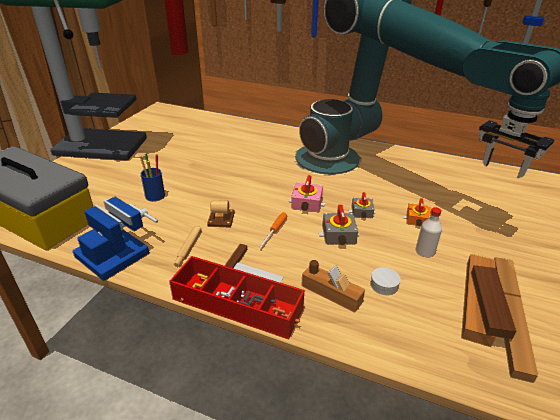

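View pics/top0.png

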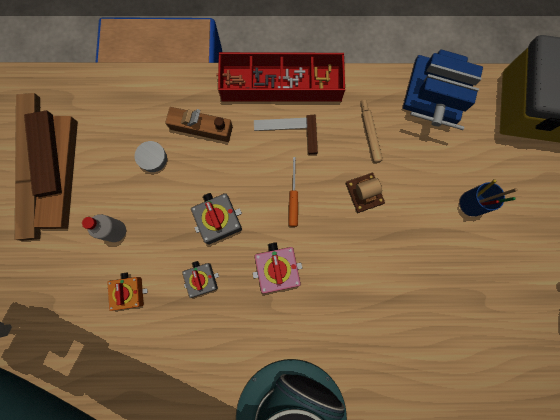

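View pics/wrist0.png

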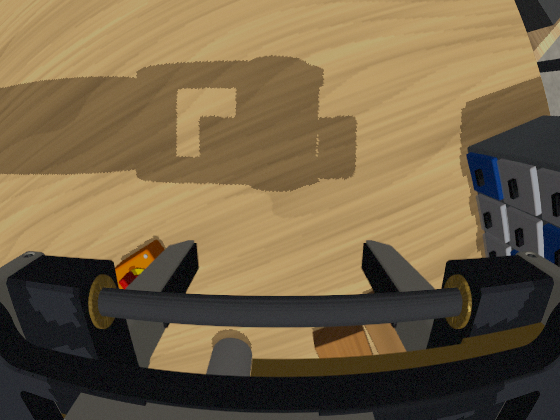

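The top view shows the large grey isolator at about (216,218), a small grey look-alike at (199,280), a pink one at (278,270) and an orange one at (124,293). The cradle with the head is at about (367,192). I'll enlarge the isolator and the cradle.

```bash
python3 - <<'E'
import cv2,numpy as np
t=cv2.imread("pics/top0.png");s=cv2.imread("pics/scene0.png")
def crop(im,x,y,w,h,k):
    return cv2.resize(im[y:y+h,x:x+w],None,fx=k,fy=k,interpolation=cv2.INTER_CUBIC)
a=crop(t,180,180,70,70,8);b=crop(t,340,165,30*2,60,8)
cv2.imwrite("pics/c_iso.png",a);cv2.imwrite("pics/c_cr.png",crop(t,335,160,70,60,8));
cv2.imwrite("pics/c_scr.png",np.hstack([crop(s,195,190,50,50,8),crop(s,315,195,50,50,8)]))
E
```

```text
(no output)
```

View pics/c_iso.png

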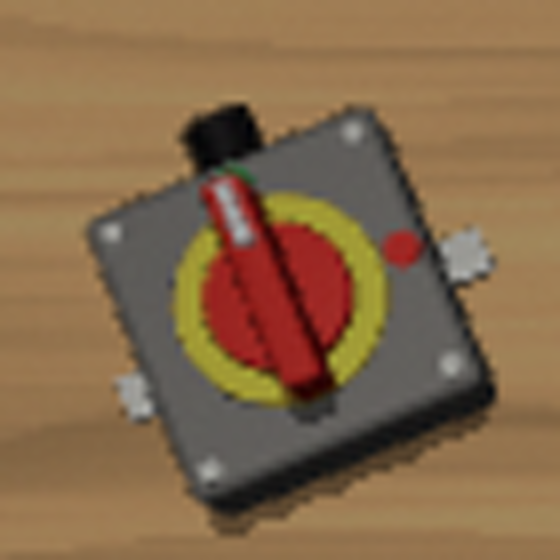

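View pics/c_cr.png

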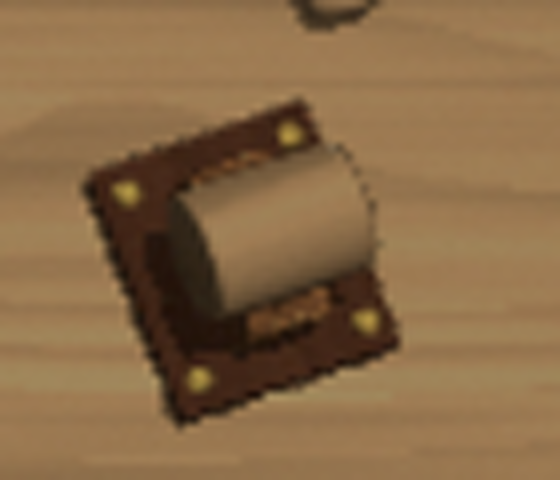

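View pics/c_scr.png

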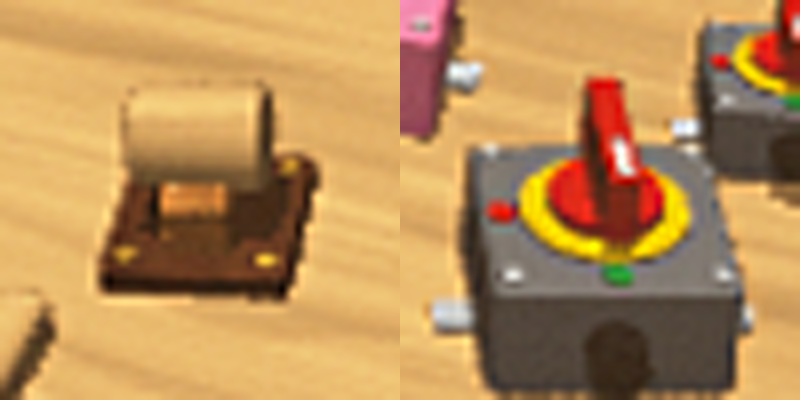

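```bash
cat > h.py <<'E'
import numpy as np,cv2
from station import get_state, optics
from scipy.spatial.transform import Rotation as R
def cam(n,save=None):
    c=optics.read_camera(n)
    if save: cv2.imwrite(f"pics/{save}.png",c["img"][:,:,::-1])
    return c
def ray(c,uv,fish=False):
    f=c["img"].shape[0]/2/np.tan(np.radians(c["vertical_fov"])/2)
    d=np.array([(uv[0]-c["cx"])/f,(uv[1]-c["cy"])/f])
    if fish:
        r=np.hypot(*d); v=np.array([*(d/r*np.sin(r)),np.cos(r)]) if r>1e-9 else np.array([0,0,1.])
    else: v=np.array([*d,1])
    T=np.array(c["camera_from_world"]);Rm=T[:3,:3]
    o=-Rm.T@T[:3,3]
    return o,Rm.T@v
def atz(c,uv,z,fish=False):
    o,d=ray(c,uv,fish);return o+d*(z-o[2])/d[2]
def proj(c,p,fish=False):
    f=c["img"].shape[0]/2/np.tan(np.radians(c["vertical_fov"])/2)
    T=np.array(c["camera_from_world"]);q=T[:3,:3]@np.array(p)+T[:3,3]
    if fish:
        n=np.hypot(q[0],q[1]);th=np.arctan2(n,q[2]);return np.array([c["cx"]+f*th*q[0]/n,c["cy"]+f*th*q[1]/n])
    return np.array([c["cx"]+f*q[0]/q[2],c["cy"]+f*q[1]/q[2]])
def crop(im,x,y,w,h,k):
    return cv2.resize(im[y:y+h,x:x+w],None,fx=k,fy=k,interpolation=cv2.INTER_CUBIC)
def rot():
    s=get_state();q=s["orientation"];return s,R.from_quat([q[1],q[2],q[3],q[0]])
E
python3 - <<'E'
from h import *
c=cam("top");s=cam("scene")
P=lambda x0,y0,X,Y,k=8:(x0+(X+.5)/k-.5,y0+(Y+.5)/k-.5)
sc=[atz(c,P(180,180,*p),.056)[:2] for p in[(112,232),(352,132),(452,364),(208,470)]]
sc=np.array(sc);print("iso",sc,sc.mean(0))
e=[sc[1]-sc[0],sc[2]-sc[3]]
print([np.degrees(np.arctan2(*v[::-1])) for v in e],[np.degrees(np.arctan2(*v[::-1])) for v in (sc[0]-sc[3],sc[1]-sc[2])])
hb=[atz(c,P(180,180,*p),.099)[:2] for p in[(222,183),(312,382)]];print("bar top ends",hb,np.mean(hb,0),np.degrees(np.arctan2(*(hb[0]-hb[1])[::-1])))
st=[(x0/8+395-80,0) for x0 in [0]]
S=lambda X,Y:(315+(X-400+.5)/8-.5,195+(Y+.5)/8-.5)
ss=np.array([atz(s,S(*p),.056)[:2] for p in[(490,151),(694,149),(725,273),(512,274)]]);print("iso scene",ss,ss.mean(0))
cr=np.array([atz(c,P(335,160,*p),.013)[:2] for p in[(127,193),(289,133),(366,320),(199,379)]]);print("cr",cr,cr.mean(0))
print([np.degrees(np.arctan2(*v[::-1])) for v in (cr[0]-cr[1],cr[3]-cr[2],cr[0]-cr[3],cr[1]-cr[2])],[np.linalg.norm(v) for v in (cr[0]-cr[1],cr[0]-cr[3])])
S2=lambda X,Y:(195+(X+.5)/8-.5,190+(Y+.5)/8-.5)
cs=np.array([atz(s,S2(*p),.013)[:2] for p in[(125,254),(266,260),(291,166)]]);print("cr scene",cs,(cs[0]+cs[2])/2)
for n,p,z in[("glue",(105,228),.0),("plane",(199,124),.05),("screwd",(293,195),.01),("wax",(150,157),.034),("pink",(277,270),.055),("smgrey",(199,280),.05),("mh",(371,130),.01),("pencil",(482,200),.08),("square",(311,134),.01)]: print(n,atz(c,p,z).round(3))
E
```

```text
iso [[0.51325944 0.24466132]
 [0.54552256 0.16926121]
 [0.47055241 0.13613841]
 [0.43729737 0.21204658]] [0.49165794 0.19052688]
[np.float64(-66.8342981063093), np.float64(-66.34198494707003)] [np.float64(23.236534920170815), np.float64(23.83647112233403)]
bar top ends [array([0.52074989, 0.20262015]), array([0.4593889, 0.1737564])] [0.4900694  0.18818828] 25.191938356493292
iso scene [[0.46719394 0.13522253]
 [0.43278519 0.21184764]
 [0.50917688 0.24401389]
 [0.54257574 0.16760601]] [0.48793294 0.18967252]
cr [[ 0.58768378 -0.16528641]
 [ 0.60842211 -0.22098283]
 [ 0.54383635 -0.24411797]
 [ 0.52391911 -0.18721785]] [ 0.56596534 -0.20440127]
[np.float64(110.42259859051883), np.float64(109.292017851455), np.float64(18.98032179438915), np.float64(19.707933819276096)] [np.float64(0.059432057393493214), np.float64(0.0674308651165753)]
cr scene [[ 0.60489522 -0.22262835]
 [ 0.58539228 -0.16650756]
 [ 0.5209604  -0.18847917]] [ 0.56292781 -0.20555376]
glue [0.472 0.488 0.   ]
plane [0.742 0.239 0.05 ]
screwd [ 0.558 -0.01   0.01 ]
wax [0.656 0.369 0.034]
pink [0.358 0.033 0.055]
smgrey [0.334 0.226 0.05 ]
mh [ 0.741 -0.228  0.01 ]
pencil [ 0.529 -0.485  0.08 ]
square [ 0.729 -0.061  0.01 ]
```

Emit:
jog_arm(targets=[-0.038, -0.0313, 0, 0, 0, 0, 100, -0.038, -0.0313, 0, 0, 0, 0, 100, -0.038, -0.0313, 0, 0, 0, 0, 100, -0.038, -0.0313, 0, 0, 0, 0, 100, -0.038, -0.0313, 0, 0, 0, 0, 100, -0.038, -0.0313, 0, 0, 0, 0, 100, -0.038, -0.0313, 0, 0, 0, 0, 100, -0.038, -0.0313, 0, 0, 0, 0, 100, -0.038, -0.0313, 0, 0, 0, 0, 100, -0.038, -0.0313, 0, 0, 0, 0, 100])

```text
t: 1.25
position: [0.4898, 0.1875, 0.4049]
orientation: [0.0, 0.195, 0.981, 0.0]
force: [1.4, 0.5, 0.4]
grip_width: 0.0928
```

Emit:
jog_arm(targets=[0, 0, 0, 0, 0, -0.134, 100, 0, 0, 0, 0, 0, -0.134, 100, 0, 0, 0, 0, 0, -0.134, 100, 0, 0, 0, 0, 0, -0.134, 100, 0, 0, 0, 0, 0, -0.134, 100, 0, 0, 0, 0, 0, -0.134, 100, 0, 0, 0, 0, 0, 0, 100])

```text
t: 1.95
position: [0.4894, 0.1894, 0.4047]
orientation: [0.0, -0.206, 0.979, -0.0]
force: [0.9, -0.6, 0.5]
grip_width: 0.0928
```

```bash
python3 - <<'E'
from h import *
s,r=rot();print(s["position"],s["joints"],s["force"],r.as_matrix().round(3).tolist())
c=cam("wrist","w1");print(proj(c,[.4895,.1895,.099],True),proj(c,[.5645,-.205,.051],True))
E
```

```text
[0.48941299 0.1894299  0.40472371] [ 3.20688039e-01 -2.14783833e-01  1.76039989e+00 -3.28503517e-07
  1.59597634e+00 -1.66468771e+00] [ 0.92859646 -0.56230392  0.45907285] [[-0.915, -0.403, 0.0], [-0.403, 0.915, -0.0], [-0.0, -0.0, -1.0]]
[280.15327079 205.74832006] [ -4.87684379 134.64643702]
```

View pics/w1.png

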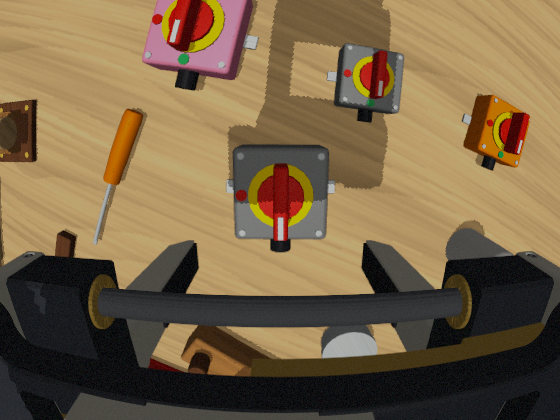

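Emit:
jog_arm(targets=[0, 0, 0.03, 0, 0, 0, 100, 0, 0, 0.03, 0, 0, 0, 100, 0, 0, 0.03, 0, 0, 0, 100, 0, 0, 0.03, 0, 0, 0, 100, 0, 0, 0.025, 0, 0, 0, 60, 0, 0, 0, 0, 0, 0, 15, 0, 0, 0, 0, 0, 0, 5, 0, 0, 0, 0, 0, 0, 5, 0, 0, 0, 0, 0, 0, 5, 0, 0, 0, 0, 0, 0, 5], grip_force=20)

```text
t: 3.0
position: [0.4896, 0.1895, 0.2608]
orientation: [0.001, -0.204, 0.979, 0.0]
force: [0.5, 0.2, 0.3]
grip_width: 0.0497
```

Emit:
jog_arm(targets=[0, 0, 0, 0, 0, 0, 0, 0, 0, 0, 0, 0, 0, 0, 0, 0, 0, 0, 0, 0, 0])

```text
t: 3.3
position: [0.4895, 0.1895, 0.2598]
orientation: [0.0, -0.205, 0.979, -0.0]
force: [0.8, 0.4, -0.2]
grip_width: 0.0258
```

Emit:
jog_arm(targets=[0, 0, 0, 0, 0, 0, 0, 0, 0, 0, 0, 0, 0, 0, 0, 0, 0, 0, 0, 0, 0, 0, 0, 0, 0, 0, 0, 0])

```text
t: 3.7
position: [0.4893, 0.1898, 0.2598]
orientation: [-0.0, -0.205, 0.979, 0.0]
force: [-2.6, 5.3, 0.1]
grip_width: 0.0138
```

Emit:
jog_arm(targets=[0, 0, 0, 0, 0, 0.1, 0, 0, 0, 0, 0, 0, 0.145, 0, 0, 0, 0, 0, 0, 0.145, 0, 0, 0, 0, 0, 0, 0.145, 0, 0, 0, 0, 0, 0, 0.145, 0, 0, 0, 0, 0, 0, 0.145, 0, 0, 0, 0, 0, 0, 0.145, 0, 0, 0, 0, 0, 0, 0.145, 0, 0, 0, 0, 0, 0, 0.145, 0, 0, 0, 0, 0, 0, 0.145, 0])

```text
t: 4.7
position: [0.4895, 0.1905, 0.2598]
orientation: [-0.001, 0.479, 0.878, 0.002]
force: [2.7, 15.7, -3.5]
grip_width: 0.014
```

Emit:
jog_arm(targets=[0, 0, 0, 0, 0, 0.1, 0, 0, 0, 0, 0, 0, 0.07, 0, 0, 0, 0, 0, 0, 0, 0, 0, 0, 0, 0, 0, 0, 0])

```text
t: 5.1
position: [0.4895, 0.1905, 0.2598]
orientation: [-0.001, 0.549, 0.836, 0.002]
force: [4.7, 14.9, -4.7]
grip_width: 0.0136
```

```bash
python3 - <<'E'
from h import *
s,r=rot();print(s["position"],s["joints"],s["force"],s["wrist_torque"],s["grip_width"],r.as_matrix().round(3).tolist())
c=cam("top","t1");cv2.imwrite("pics/t1c.png",crop(c["img"][:,:,::-1],150,150,140,120,5))
c=cam("scene","s1");cv2.imwrite("pics/s1c.png",crop(c["img"][:,:,::-1],280,150,120,110,5))
E
```

```text
[0.48951628 0.19049369 0.25977299] [ 0.32188498 -0.13609253  1.93066004  0.00308036  1.34499154 -0.08716585] [ 4.74282575 14.93577859 -4.71288397] [ 2.75839719 -0.61541203 -0.00868206] 0.013629083201238698 [[-0.397, 0.918, 0.001], [0.918, 0.397, 0.003], [0.003, 0.002, -1.0]]
```

View pics/s1c.png

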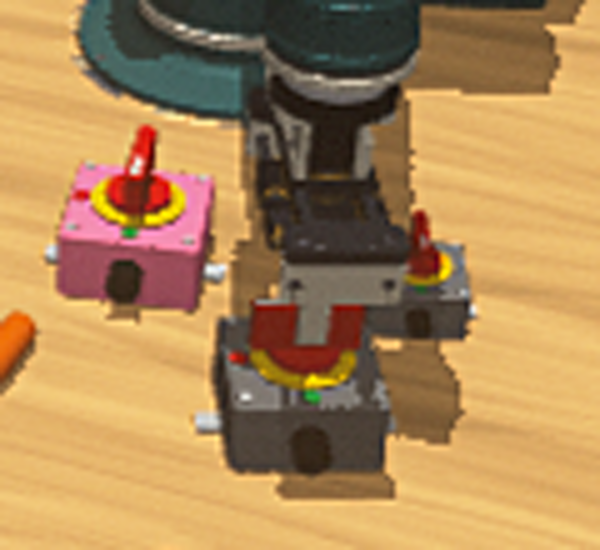

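Emit:
jog_arm(targets=[0, 0, 0, 0, 0, 0, 100, 0, 0, 0, 0, 0, 0, 100, 0, 0, 0, 0, 0, 0, 100, 0, 0, 0, 0, 0, 0, 100, 0, 0, -0.02, 0, 0, 0, 100, 0, 0, -0.04, 0, 0, 0, 100, 0, 0, -0.04, 0, 0, 0, 100, 0, 0, -0.04, 0, 0, 0, 100, 0, 0, 0, 0, 0, 0, 100])

```text
t: 6.1
position: [0.4896, 0.1894, 0.4056]
orientation: [0.002, 0.549, 0.836, 0.003]
force: [-0.0, -0.3, -0.6]
grip_width: 0.0809
```

```bash
python3 - <<'E'
from h import *
s,r=rot();print(s["position"],s["joints"],s["force"],s["grip_width"],r.as_matrix().round(3).tolist())
T=np.array(cam("wrist","w2")["camera_from_world"])
# camera in tool frame
Rm=r.as_matrix();Cw=-T[:3,:3].T@T[:3,3]
print("cam pos in tool",Rm.T@(Cw-s["position"]),"cam axes in tool (cols x,y,z)",(Rm.T@T[:3,:3].T).round(3))
c=cam("scene","s2");cv2.imwrite("pics/s2c.png",crop(c["img"][:,:,::-1],280,150,120,110,5))
E
```

```text
[0.48956951 0.18943744 0.40560528] [ 3.20627770e-01 -2.16650447e-01  1.76055979e+00 -9.14003833e-05
  1.59014570e+00 -8.72605404e-02] [-0.01852414 -0.31133552 -0.63148379] 0.0808659062502889 [[-0.397, 0.918, 0.007], [0.918, 0.397, 0.002], [-0.001, 0.008, -1.0]]
cam pos in tool [ 0.07043755 -0.00174692  0.02033965] cam axes in tool (cols x,y,z) [[-0.001 -0.967 -0.256]
 [ 1.    -0.001  0.001]
 [-0.001 -0.256  0.967]]
```

View pics/s2c.png

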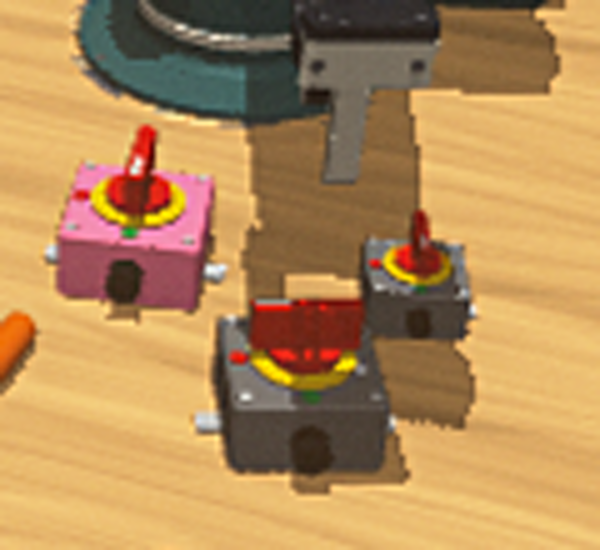

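View pics/w2.png

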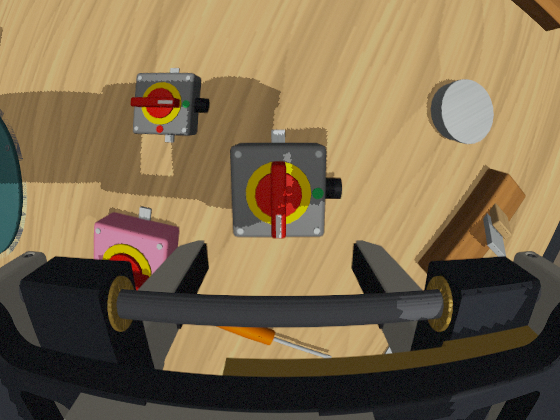

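Emit:
jog_arm(targets=[-0.0435, -0.0098, 0, 0, 0, 0, 100, -0.0435, -0.0098, 0, 0, 0, 0, 100, -0.0435, -0.0098, 0, 0, 0, 0, 100, -0.0435, -0.0098, 0, 0, 0, 0, 100, -0.0435, -0.0098, 0, 0, 0, 0, 100, -0.0435, -0.0098, 0, 0, 0, 0, 100, -0.0435, -0.0098, 0, 0, 0, 0, 100, -0.0435, -0.0098, 0, 0, 0, 0, 100, -0.0435, -0.0098, 0, 0, 0, 0, 100])

```text
t: 7.1
position: [0.5637, -0.2069, 0.3978]
orientation: [-0.001, 0.549, 0.836, -0.0]
force: [0.2, 1.4, -0.3]
grip_width: 0.0931
```

Emit:
jog_arm(targets=[0, 0, 0, 0, 0, 0.148, 100, 0, 0, 0, 0, 0, 0.148, 100, 0, 0, 0, 0, 0, 0.148, 100, 0, 0, 0, 0, 0, 0.148, 100, 0, 0, 0, 0, 0, 0.148, 100, 0, 0, 0, 0, 0, 0.148, 100, 0, 0, 0, 0, 0, 0.148, 100, 0, 0, 0, 0, 0, 0.148, 100, 0, 0, 0, 0, 0, 0.148, 100, 0, 0, 0, 0, 0, 0.148, 100])

```text
t: 8.1
position: [0.5637, -0.2049, 0.3977]
orientation: [-0.001, 0.97, 0.244, -0.001]
force: [0.3, 0.3, 0.5]
grip_width: 0.0929
```

Emit:
jog_arm(targets=[0, 0, 0.04, 0, 0, 0.148, 100, 0, 0, 0.04, 0, 0, 0, 100, 0, 0, 0, 0, 0, 0, 100])

```text
t: 8.4
position: [0.5627, -0.2045, 0.3128]
orientation: [-0.003, 0.985, 0.175, -0.004]
force: [0.6, 0.4, -0.9]
grip_width: 0.0932
```

```bash
python3 - <<'E'
from h import *
s,r=rot();print(s["position"],s["joints"],s["force"],s["grip_width"],r.as_matrix().round(3).tolist())
c=cam("wrist","w3");a=np.radians(110);d=np.array([np.cos(a),np.sin(a),0])
p=np.array([.5645,-.205,.051])
for q in(p,p+.028*d,p-.028*d,p+.028*d+[0,0,.022],p-.028*d+[0,0,.022]):print(proj(c,q,True).round(1))
E
```

```text
[ 0.56270096 -0.20449326  0.31275681] [-3.91163666e-01 -7.05475022e-03  1.71970651e+00 -7.98417479e-05
  1.43886739e+00  8.28701065e-01] [ 0.6493394   0.36636878 -0.86114679] 0.09315185113715212 [[0.939, 0.344, -0.009], [0.344, -0.939, 0.004], [-0.007, -0.007, -1.0]]
[282.7 211.9]
[246.4 211.8]
[318.9 212. ]
[243.2 220.2]
[322.3 220.4]
```

View pics/w3.png

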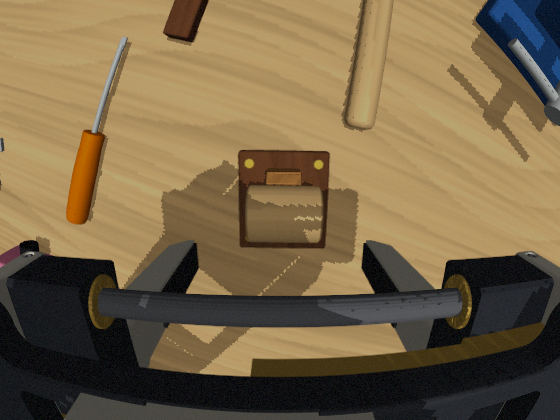

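Emit:
jog_arm(targets=[0.0015, 0.0025, 0.03, 0, 0, 0, 100, 0, 0, 0.03, 0, 0, 0, 100, 0, 0, 0.025, 0, 0, 0, 100, 0, 0, 0.01, 0, 0, 0, 90, 0, 0, 0, 0, 0, 0, 60, 0, 0, 0, 0, 0, 0, 40, 0, 0, 0, 0, 0, 0, 30, 0, 0, 0, 0, 0, 0, 30, 0, 0, 0, 0, 0, 0, 30, 0, 0, 0, 0, 0, 0, 30], grip_force=20)

```text
t: 9.45
position: [0.5663, -0.2068, 0.226]
orientation: [0.0, 0.985, 0.175, 0.001]
force: [-1.2, 1.1, 7.0]
grip_width: 0.0561
```

```bash
python3 - <<'E'
from h import *
s,r=rot();print(s["position"],s["joints"],s["force"],s["grip_width"])
E
```

```text
[ 0.56634281 -0.20676217  0.22596499] [-3.92384163e-01  6.63495736e-02  1.79215323e+00  1.52330647e-04
  1.28154026e+00  8.27547851e-01] [-1.21348094  1.06150407  7.03458366] 0.05609169525214982
```

Emit:
jog_arm(targets=[0, 0, 0, 0, 0, 0, 30, 0, 0, -0.01, 0, 0, 0, 30, 0, 0, -0.03, 0, 0, 0, 30, 0, 0, -0.03, 0, 0, 0, 30, 0, 0, -0.04, 0, 0, 0, 30, 0, 0, -0.04, 0, 0, 0, 30, 0, 0, 0, 0, 0, 0, 30])

```text
t: 10.15
position: [0.5662, -0.2068, 0.3817]
orientation: [0.002, 0.985, 0.175, 0.004]
force: [1.0, -0.3, 0.2]
grip_width: 0.0557
```

```bash
python3 - <<'E'
from h import *
s,r=rot();print(s["position"],s["joints"],s["force"],s["grip_width"])
c=cam("scene","s3");cv2.imwrite("pics/s3c.png",crop(c["img"][:,:,::-1],180,100,120,110,5))
c=cam("wrist","w4")
E
```

```text
[ 0.56621022 -0.20678768  0.38174885] [-3.92468218e-01 -3.58246322e-02  1.63505657e+00 -5.74550772e-05
  1.53392821e+00  8.27501022e-01] [ 0.9808288  -0.31931476  0.23879742] 0.05570262143018345
```

View pics/s3c.png

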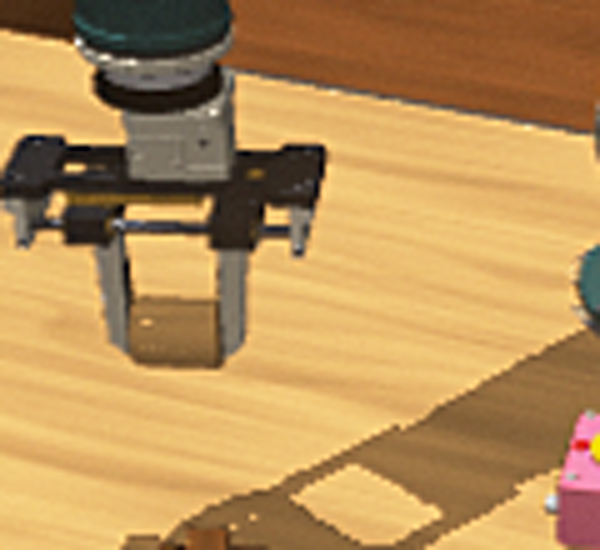

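View pics/w4.png

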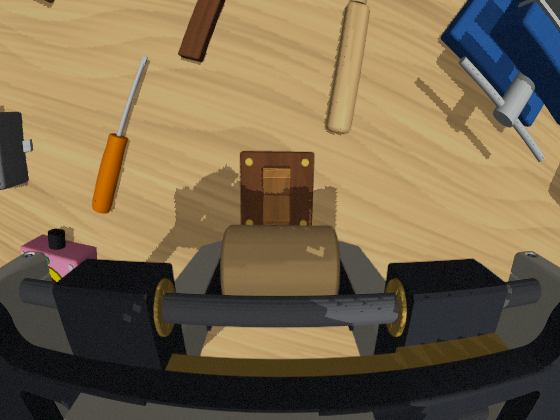

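Emit:
jog_arm(targets=[0, 0, 0, 0, 0.14, 0, 30, 0, 0, 0, 0, 0.14, 0, 30, 0, 0, 0, 0, 0.14, 0, 30, 0, 0, 0, 0, 0.14, 0, 30, 0, 0, 0, 0, 0.14, 0, 30, 0, 0, 0, 0, 0.14, 0, 30, 0, 0, 0, 0, 0, 0, 30])

```text
t: 10.95
position: [0.5654, -0.2069, 0.3727]
orientation: [-0.072, 0.899, 0.158, 0.402]
force: [-0.5, 0.2, -0.9]
grip_width: 0.0558
```

```bash
python3 - <<'E'
from h import *
s,r=rot();print(s["position"],s["joints"],s["force"],s["grip_width"],r.as_matrix().round(3).tolist())
c=cam("scene","s4");p=proj(c,s["position"]+r.as_matrix()[:,2]*.167);print(p)
x,y=int(p[0])-40,int(p[1])-40
cv2.imwrite("pics/s4c.png",crop(c["img"][:,:,::-1],x,y,80,80,7))
E
```

```text
[ 0.56544535 -0.20689835  0.3726744 ] [-0.50216442 -0.1552447   1.82380922  0.7393862   0.98569832  0.45422197] [-0.52323099  0.15386927 -0.9263432 ] 0.05584918794499046 [[0.627, 0.343, 0.699], [0.227, -0.939, 0.257], [0.745, -0.002, -0.667]]
[207.3430622  171.07502575]
```

View pics/s4c.png

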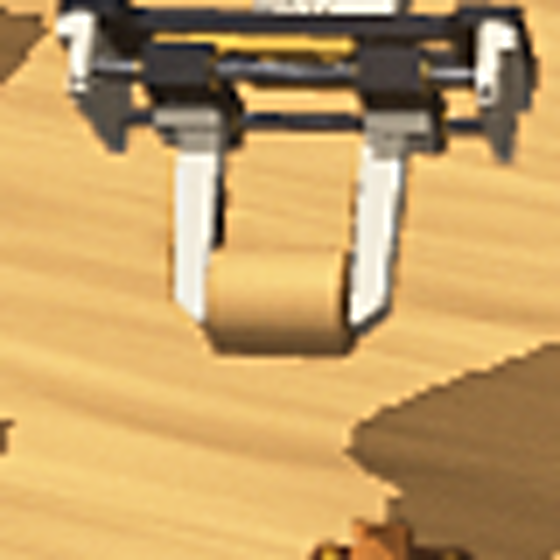

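Emit:
jog_arm(targets=[0, 0, 0, 0, -0.14, 0, 30, 0, 0, 0, 0, -0.14, 0, 30, 0, 0, 0, 0, -0.14, 0, 30, 0, 0, 0, 0, -0.14, 0, 30, 0, 0, 0, 0, -0.14, 0, 30, 0, 0, 0, 0, -0.14, 0, 30, 0, 0, 0, 0, 0, -0.14, 30, 0, 0, 0, 0, 0, -0.14, 30, 0, 0, 0, 0, 0, -0.14, 30, 0, 0, 0, 0, 0, -0.14, 30])

```text
t: 12.0
position: [0.5662, -0.2069, 0.3745]
orientation: [0.001, 0.897, 0.441, -0.003]
force: [-0.1, -0.5, -0.9]
grip_width: 0.0559
```

Emit:
jog_arm(targets=[0, 0, 0, 0, 0, -0.145, 30, 0, 0, 0, 0, 0, -0.145, 30, 0, 0, 0, 0, 0, -0.145, 30, 0, 0, 0, 0, 0, -0.145, 30, 0, 0, 0, 0, 0, -0.145, 30, 0, 0, 0, 0, 0, -0.145, 30, 0, 0, 0, 0, 0, -0.145, 30, 0, 0, 0, 0, 0, -0.145, 30, 0, 0, 0, 0, 0, -0.145, 30, 0, 0, 0, 0, 0, -0.145, 30])

```text
t: 13.0
position: [0.5661, -0.2069, 0.3746]
orientation: [-0.001, 0.379, 0.925, -0.003]
force: [0.2, -0.3, -1.0]
grip_width: 0.0559
```

Emit:
jog_arm(targets=[0, 0, 0, 0, 0, -0.145, 30, 0, 0, 0, 0, 0, -0.145, 30, 0, 0, 0, 0, 0, -0.145, 30, 0, 0, 0, 0, 0, -0.145, 30, 0, 0, 0, 0, 0, -0.145, 30, 0, 0, 0, 0, 0, -0.145, 30, 0, 0, 0, 0, 0, -0.11, 30, 0, 0, 0, 0, 0, 0, 30])

```text
t: 13.8
position: [0.5662, -0.2069, 0.3745]
orientation: [-0.002, -0.099, 0.995, -0.001]
force: [-0.2, 0.6, -0.5]
grip_width: 0.0558
```

```bash
python3 - <<'E'
from h import *
s,r=rot();print(s["position"],s["joints"],s["force"],s["grip_width"],r.as_matrix().round(3).tolist())
c=cam("scene","s5");p=proj(c,s["position"]+r.as_matrix()[:,2]*.167);print(p)
x,y=int(p[0])-40,int(p[1])-40
cv2.imwrite("pics/s5c.png",crop(c["img"][:,:,::-1],x,y,80,80,7))
E
```

```text
[ 0.56617991 -0.20685787  0.37452384] [-0.39172823 -0.03041044  1.64147904 -0.00455161  1.53288655 -2.16153905] [-0.24577733  0.6048416  -0.53332614] 0.055778940085353626 [[-0.98, -0.198, -0.004], [-0.198, 0.98, -0.003], [0.004, -0.002, -1.0]]
[215.60800522 166.00533063]
```

View pics/s5c.png

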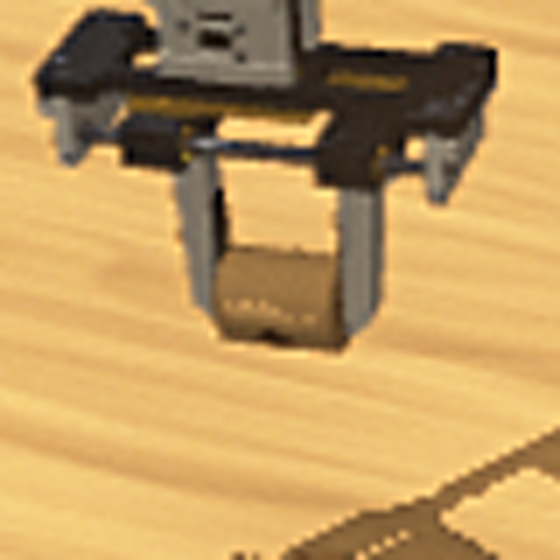

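Emit:
jog_arm(targets=[0, 0, 0, 0, -0.14, 0, 30, 0, 0, 0, 0, -0.14, 0, 30, 0, 0, 0, 0, -0.14, 0, 30, 0, 0, 0, 0, -0.14, 0, 30, 0, 0, 0, 0, -0.14, 0, 30, 0, 0, 0, 0, -0.14, 0, 30, 0, 0, 0, 0, 0, 0, 30])

```text
t: 14.55
position: [0.5656, -0.2068, 0.374]
orientation: [0.406, -0.089, 0.909, 0.041]
force: [-1.4, -1.0, 0.2]
grip_width: 0.0561
```

```bash
python3 - <<'E'
from h import *
s,r=rot();M=r.as_matrix();print(s["position"],s["joints"],s["force"],s["grip_width"],M.round(3).tolist())
c=cam("scene","s6");g=s["position"]+M[:,2]*.167;p=proj(c,g);print(p)
x,y=int(p[0])-25,int(p[1])-25
im=crop(c["img"][:,:,::-1],x,y,50,50,12)
cv2.imwrite("pics/s6c.png",im)
# predicted pixel of hole mouth as function of angle a: dir = cos a * toolz + sin a * (-toolx) ; center offset t along tool z
for off in(0,.008):
  for a in range(-60,91,10):
    a_=np.radians(a);d=np.cos(a_)*M[:,2]-np.sin(a_)*M[:,0]
    u=proj(c,g+off*M[:,2]+.022*d);print(off,a,((u-[x,y]+.5)*12-.5).round(0),"z",d[2].round(2))
E
```

```text
[ 0.5655935  -0.20680781  0.37397719] [-0.48401865 -0.17569927  1.83949966  0.65580021  0.88002689 -2.52012975] [-1.41811705 -0.9758342   0.17128421] 0.05608183456201171 [[-0.655, -0.195, 0.73], [-0.128, 0.981, 0.147], [-0.745, 0.003, -0.667]]
[200.75992267 170.27039398]
0 -60 [330. 378.] z -0.98
0 -50 [325. 387.] z -1.0
0 -40 [319. 395.] z -0.99
0 -30 [313. 399.] z -0.95
0 -20 [308. 402.] z -0.88
0 -10 [302. 401.] z -0.79
0 0 [297. 397.] z -0.67
0 10 [292. 391.] z -0.53
0 20 [288. 382.] z -0.37
0 30 [285. 371.] z -0.21
0 40 [283. 358.] z -0.03
0 50 [281. 343.] z 0.14
0 60 [281. 327.] z 0.31
0 70 [282. 311.] z 0.47
0 80 [284. 294.] z 0.62
0 90 [286. 278.] z 0.74
0.008 -60 [324. 409.] z -0.98
0.008 -50 [318. 419.] z -1.0
0.008 -40 [313. 427.] z -0.99
0.008 -30 [307. 432.] z -0.95
0.008 -20 [301. 434.] z -0.88
0.008 -10 [296. 433.] z -0.79
0.008 0 [291. 430.] z -0.67
0.008 10 [286. 423.] z -0.53
0.008 20 [282. 415.] z -0.37
0.008 30 [279. 403.] z -0.21
0.008 40 [276. 390.] z -0.03
0.008 50 [275. 376.] z 0.14
0.008 60 [275. 360.] z 0.31
0.008 70 [275. 344.] z 0.47
0.008 80 [277. 327.] z 0.62
0.008 90 [280. 311.] z 0.74
```

View pics/s6c.png

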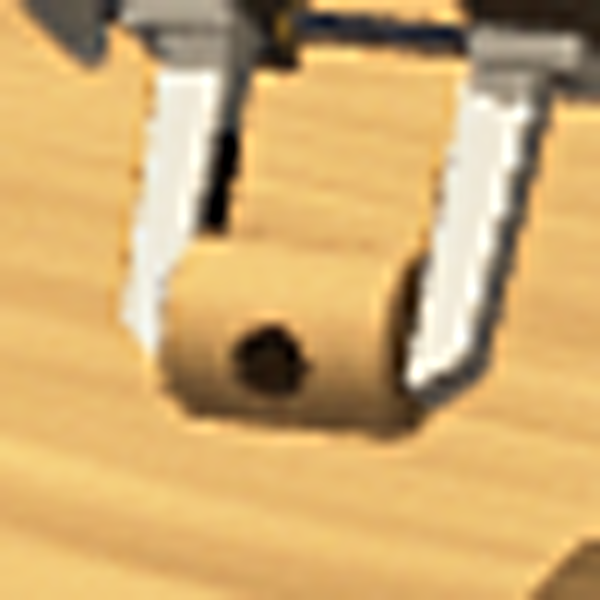

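```bash
cat > kin.py <<'E'
import numpy as np
from scipy.optimize import least_squares
from scipy.spatial.transform import Rotation as R
D=[([1.14120912,.116478808,1.44226625,0,1.58396504,-.0378],[.25775337,.62386275,.40400928]),
([.320688,-.214784,1.7604,0,1.595976,-1.664688],[.489413,.18943,.404724]),
([.321885,-.136093,1.93066,.00308,1.344992,-.087166],[.489516,.190494,.259773]),
([.3206278,-.21665,1.76056,-.00009,1.590146,-.08726],[.48957,.189437,.405605]),
([-.391164,-.007055,1.7197065,-.00008,1.438867,.8287],[.562701,-.204493,.312757]),
([-.392384,.06635,1.792153,.00015,1.28154,.827548],[.566343,-.206762,.225965]),
([-.392468,-.035825,1.635057,-.00006,1.533928,.8275],[.56621,-.206788,.381749]),
([-.5021644,-.1552447,1.8238,.7393862,.985698,.454222],[.565445,-.206898,.372674]),
([-.391728,-.03041,1.641479,-.00455,1.532887,-2.161539],[.56618,-.206858,.374524]),
([-.484019,-.1757,1.8395,.6558,.880027,-2.52013],[.565594,-.206808,.373977])]
Rz=lambda a:R.from_rotvec([0,0,a]);Ry=lambda a:R.from_rotvec([0,a,0])
def fk(p,q,parts=False):
    a1,d,h,L2,a3,L3,d6=p
    A=Rz(q[0]);B=Ry(q[1]);C=Ry(q[1]+q[2]);W=C*Rz(q[3])*Ry(q[4])
    el=np.array([a1,d,h])+B.apply([0,0,L2]); w=el+C.apply([a3,0,L3]); t=w+W.apply([0,0,d6])
    Rt=A*W*Rz(q[5]+K)
    if parts: return A.apply(el),A.apply(w),A.apply(t),Rt
    return A.apply(t),Rt
K=np.pi/2
f=lambda p:np.concatenate([fk(p,q)[0]-x for q,x in D])
sol=least_squares(f,[0,.025,.3,.4,0,.4,.1]);P=sol.x
E
python3 - <<'E'
from kin import *
import kin
print(P.round(4),abs(sol.fun).max())
M=np.array([[-.655,-.195,.73],[-.128,.981,.147],[-.745,.003,-.667]])
for k in(np.pi/2,-np.pi/2,0,np.pi):
    kin.K=k;print(k,fk(P,D[-1][0])[1].as_matrix().round(3).tolist())
E
```

```text
[-0.      0.0255  0.1376  0.4597  0.0814  0.6203  0.1163] 5.2471806344378535e-06
1.5707963267948966 [[-0.655, -0.195, 0.73], [-0.128, 0.981, 0.147], [-0.745, 0.003, -0.667]]
-1.5707963267948966 [[0.655, 0.195, 0.73], [0.128, -0.981, 0.147], [0.745, -0.003, -0.667]]
0 [[0.195, -0.655, 0.73], [-0.981, -0.128, 0.147], [-0.003, -0.745, -0.667]]
3.141592653589793 [[-0.195, 0.655, 0.73], [0.981, 0.128, 0.147], [0.003, 0.745, -0.667]]
```

```bash
cat > ik.py <<'E'
from kin import *
LO=np.array([-2.83,-.83,.07,-1.14,.01,-2.97])+.04;HI=np.array([2.83,2.19,2.5,4.28,3,2.97])-.04
q0=np.array(D[-1][0])
def find(hole,zr=(.18,.36),n=200,w=.03,q0=q0,seed=0):
    rng=np.random.default_rng(seed);out=[]
    def res(q):
        t,Rt=fk(P,q);g=t+Rt.apply([0,0,.173]);u=Rt.apply(hole)
        zz=np.clip(g[2],*zr)
        return np.concatenate([u-[0,0,1],[(g[2]-zz)*10],(q-q0)*w*np.array([.6,1,1,1,1,1])])
    for i in range(n):
        s=least_squares(res,np.clip(q0+rng.normal(0,.8,6),LO+1e-3,HI-1e-3),bounds=(LO,HI))
        if np.linalg.norm(s.fun[:3])<.12 and abs(s.fun[3])<.05: out.append((s.cost,s.x))
    out.sort(key=lambda a:a[0]);return out
E
python3 - <<'E'
from ik import *
a=np.radians(55);h=np.array([-np.sin(a),0,np.cos(a)])
o=find(h);seen=[]
for c,q in o:
    if any(np.abs(q-s).max()<.1 for s in seen):continue
    seen.append(q)
    e,w,t,Rt=fk(P,q,True);print(round(c,4),q.round(2),"wrist",w.round(2),"tcp",t.round(2),"head",(t+Rt.apply([0,0,.173])).round(2),"toolz",Rt.apply([0,0,1]).round(2),"up",Rt.apply(h)[2].round(3))
    if len(seen)>7:break
E
```

```text
0.0027 [-0.48  0.5   1.52  2.04  2.68 -2.93] wrist [ 0.67 -0.32  0.19] tcp [ 0.62 -0.24  0.26] head [ 0.54 -0.13  0.36] toolz [-0.45  0.68  0.57] up 1.0
0.0027 [-0.48 -0.39  2.46  1.99  2.79 -2.93] wrist [ 0.3  -0.13  0.19] tcp [ 0.24 -0.06  0.26] head [0.15 0.05 0.36] toolz [-0.52  0.63  0.57] up 1.0
0.0078 [-0.48  0.13  2.14 -1.1   2.96  0.59] wrist [ 0.44 -0.2   0.13] tcp [ 0.35 -0.17  0.2 ] head [ 0.21 -0.13  0.3 ] toolz [-0.79  0.23  0.57] up 1.0
0.0098 [-0.48  0.4   1.67  3.88  1.42  0.76] wrist [ 0.62 -0.3   0.19] tcp [ 0.63 -0.39  0.26] head [ 0.65 -0.53  0.36] toolz [ 0.12 -0.81  0.57] up 1.0
```

```bash
cat >> ik.py <<'E'
def ik(t,M,q0):
    def res(q):
        a,Rt=fk(P,q);return np.concatenate([(a-t)*5,(Rt.as_matrix()-M).ravel()])
    s=least_squares(res,np.clip(q0,LO+1e-3,HI-1e-3),bounds=(LO,HI));return s.x,np.abs(s.fun).max()
def toolM(thy,az,tilt):
    y=np.array([np.cos(thy),np.sin(thy),0]);z=np.array([np.cos(az)*np.sin(tilt),np.sin(az)*np.sin(tilt),-np.cos(tilt)])
    return np.stack([np.cross(y,z),y,z],1)
E
python3 - <<'E'
from ik import *
r=np.radians
H=np.array([.5663,-.2068,.051])
for lift in(.15,0):
  q=q0
  for ti in(48,52,56,60,65,70):
    M=toolM(r(110),r(20),r(ti));q,e=ik(H+[0,0,lift]-.175*M[:,2],M,q);print(lift,ti,q.round(2),round(e,4),"wrist",fk(P,q,True)[1].round(2),(H-.175*M[:,2]).round(3))
print("down grasp -70 then tilt")
q=np.array(D[5][0])
for ti in(0,-20,-30,-40):
  M=toolM(r(-70),r(20),r(ti));q,e=ik(H-.175*M[:,2],M,q);print(ti,q.round(2),round(e,4))
for b in(55,65,75):
  a=r(180-b);hh=np.array([np.sin(a),0,np.cos(a)])  # toward +x tool
  for c,q in find(hh,(.2,.3),60,q0=np.array([-.39,0,1.64,.8,1.3,.4]))[:1]:
    e,w,t,Rt=fk(P,q,True);print(b,round(c,4),q.round(2),"wrist",w.round(2),"head",(t+Rt.apply([0,0,.173])).round(2),"toolz",Rt.apply([0,0,1]).round(2))
E
```

```text
0.15 48 [-0.71 -0.31  2.04  0.82  1.09 -2.91] 0.0 wrist [ 0.36 -0.28  0.4 ] [ 0.444 -0.251  0.168]
0.15 52 [-0.73 -0.32  2.07  0.88  1.07 -2.93] 0.0244 wrist [ 0.35 -0.28  0.39] [ 0.437 -0.254  0.159]
0.15 56 [-0.74 -0.34  2.09  0.93  1.06 -2.93] 0.0584 wrist [ 0.34 -0.28  0.38] [ 0.43  -0.256  0.149]
0.15 60 [-0.75 -0.35  2.12  0.98  1.05 -2.93] 0.0937 wrist [ 0.34 -0.28  0.37] [ 0.424 -0.259  0.138]
0.15 65 [-0.76 -0.36  2.14  1.05  1.03 -2.93] 0.1392 wrist [ 0.33 -0.27  0.36] [ 0.417 -0.261  0.125]
0.15 70 [-0.77 -0.38  2.17  1.11  1.02 -2.93] 0.1858 wrist [ 0.32 -0.27  0.35] [ 0.412 -0.263  0.111]
0 48 [-0.67 -0.17  2.15  0.81  0.88 -2.93] 0.0944 wrist [ 0.38 -0.26  0.27] [ 0.444 -0.251  0.168]
0 52 [-0.67 -0.18  2.17  0.85  0.86 -2.93] 0.1344 wrist [ 0.37 -0.26  0.26] [ 0.437 -0.254  0.159]
0 56 [-0.68 -0.19  2.19  0.9   0.85 -2.93] 0.176 wrist [ 0.36 -0.26  0.26] [ 0.43  -0.256  0.149]
0 60 [-0.69 -0.2   2.21  0.94  0.85 -2.93] 0.2189 wrist [ 0.35 -0.26  0.25] [ 0.424 -0.259  0.138]
0 65 [-0.7  -0.22  2.23  0.99  0.84 -2.93] 0.2739 wrist [ 0.34 -0.26  0.25] [ 0.417 -0.261  0.125]
0 70 [-0.71 -0.22  2.25  1.04  0.84 -2.93] 0.3299 wrist [ 0.33 -0.25  0.24] [ 0.412 -0.263  0.111]
down grasp -70 then tilt
0 [-0.39  0.07  1.79 -0.    1.28  0.83] 0.0
-20 [-0.29  0.25  1.62 -0.21  1.56  0.96] 0.0
-30 [-0.26  0.34  1.54 -0.29  1.7   0.99] 0.0
-40 [-0.22  0.44  1.46 -0.37  1.83  1.01] 0.0
55 0.0 [-0.39  0.01  1.65  0.93  1.12  0.23] wrist [ 0.58 -0.21  0.47] head [ 0.76 -0.06  0.3 ] toolz [ 0.63  0.52 -0.57]
65 0.0001 [-0.39  0.05  1.67  1.16  1.11  0.05] wrist [ 0.59 -0.21  0.42] head [ 0.78 -0.04  0.3 ] toolz [ 0.67  0.61 -0.42]
75 0.0003 [-0.39  0.11  1.68  1.36  1.27 -0.16] wrist [ 0.6  -0.22  0.38] head [0.77 0.   0.3 ] toolz [ 0.58  0.77 -0.26]
```

```bash
python3 - <<'E'
from ik import *
r=np.radians
H=np.array([.5663,-.2068,.051])
q=np.array(D[8][0])
for lift in(.08,0):
  for ti in(0,10,20,25,30,35):
    M=toolM(r(110),r(20),r(ti));q,e=ik(H+[0,0,lift]-.175*M[:,2],M,q);print(lift,ti,q.round(2),round(e,4),"tcp",(H+[0,0,lift]-.175*M[:,2]).round(3))
for b in(70,85):
  a=r(180-b);hh=np.array([np.sin(a),0,np.cos(a)])
  for c,q in find(hh,(.2,.25),60,q0=np.array([-.39,0,1.64,.8,1.3,.4]))[:1]:
    e,w,t,Rt=fk(P,q,True);print(b,round(c,4),q.round(2),"wrist",w.round(2),"head",(t+Rt.apply([0,0,.173])).round(2),"toolz",Rt.apply([0,0,1]).round(2))
E
```

```text
0.08 0 [-0.39  0.    1.72 -0.    1.42 -2.31] 0.0 tcp [ 0.566 -0.207  0.306]
0.08 10 [-0.45 -0.08  1.81  0.13  1.29 -2.4 ] 0.0 tcp [ 0.538 -0.217  0.303]
0.08 20 [-0.52 -0.15  1.89  0.29  1.18 -2.52] 0.0 tcp [ 0.51  -0.227  0.295]
0.08 25 [-0.55 -0.18  1.93  0.38  1.13 -2.59] 0.0 tcp [ 0.497 -0.232  0.29 ]
0.08 30 [-0.59 -0.2   1.97  0.47  1.09 -2.67] 0.0 tcp [ 0.484 -0.237  0.283]
0.08 35 [-0.63 -0.22  2.01  0.58  1.05 -2.76] 0.0 tcp [ 0.472 -0.241  0.274]
0 0 [-0.39  0.07  1.79  0.    1.28 -2.31] 0.0 tcp [ 0.566 -0.207  0.226]
0 10 [-0.45 -0.01  1.88  0.14  1.16 -2.42] 0.0 tcp [ 0.538 -0.217  0.223]
0 20 [-0.52 -0.07  1.96  0.31  1.04 -2.57] 0.0 tcp [ 0.51  -0.227  0.215]
0 25 [-0.55 -0.1   2.    0.41  1.   -2.66] 0.0 tcp [ 0.497 -0.232  0.21 ]
0 30 [-0.59 -0.12  2.04  0.52  0.96 -2.76] 0.0 tcp [ 0.484 -0.237  0.203]
0 35 [-0.63 -0.13  2.08  0.64  0.93 -2.87] 0.0 tcp [ 0.472 -0.241  0.194]
70 0.0003 [-0.39  0.15  1.69  1.29  1.21 -0.17] wrist [ 0.61 -0.22  0.35] head [ 0.78 -0.01  0.25] toolz [ 0.59  0.73 -0.34]
85 0.0005 [-0.39  0.25  1.71  1.5   1.52 -0.38] wrist [ 0.62 -0.23  0.28] head [0.73 0.04 0.25] toolz [ 0.4   0.91 -0.09]
```

```bash
cat > plan.py <<'E'
from h import *
from ik import toolM,ik,fk,P
def plan(t,M):
    s,r=rot();w=(r.inv()*R.from_matrix(M)).as_rotvec()
    n=int(np.ceil(np.abs(w).max()/.145)) or 1
    d=M.T@(np.array(t)-s["position"]);m=max(1,int(np.ceil(np.linalg.norm(d)/.045)))
    d0=r.as_matrix().T@(np.array(t)-s["position"])
    print("pos",s["position"].round(4),"rot total",w.round(4),"rows",n,(w/n).round(4),"| shift after",d.round(4),"rows",m,(d/m).round(4),"| shift before",d0.round(4),(d0/m).round(4))
E
python3 - <<'E'
from plan import *
r=np.radians;H=np.array([.5663,-.2068,.051])
M=toolM(r(110),r(20),r(25));plan(H+[0,0,.08]-.175*M[:,2],M)
E
```

```text
pos [ 0.5657 -0.2068  0.3742] rot total [-0.0889  0.3984 -0.1241] rows 3 [-0.0296  0.1328 -0.0414] | shift after [ 0.1023 -0.0002  0.0457] rows 3 [ 0.0341 -0.0001  0.0152] | shift before [ 0.1114 -0.0115  0.003 ] [ 0.0371 -0.0038  0.001 ]
```

Emit:
jog_arm(targets=[0, 0, 0, -0.0296, 0.1328, -0.0414, 30, 0, 0, 0, -0.0296, 0.1328, -0.0414, 30, 0, 0, 0, -0.0296, 0.1328, -0.0414, 30, 0.0341, 0, 0.0152, 0, 0, 0, 30, 0.0341, 0, 0.0152, 0, 0, 0, 30, 0.0341, 0, 0.0152, 0, 0, 0, 30, 0, 0, 0, 0, 0, 0, 30])

```text
t: 15.3
position: [0.4954, -0.2325, 0.2861]
orientation: [0.21, -0.169, 0.962, 0.038]
force: [-0.3, 0.3, -0.6]
grip_width: 0.056
```

```bash
python3 - <<'E'
from plan import *
r=np.radians;H=np.array([.5663,-.2068,.051])
M=toolM(r(110),r(20),r(25));plan(H+[0,0,.0]-.175*M[:,2],M)
c=cam("wrist","w5");c=cam("top","t5");cv2.imwrite("pics/t5c.png",crop(c["img"][:,:,::-1],310,140,110,100,7))
E
```

```text
pos [ 0.4954 -0.2325  0.2861] rot total [ 0.0011 -0.0057 -0.002 ] rows 1 [ 0.0011 -0.0057 -0.002 ] | shift after [ 0.031  -0.0001  0.0699] rows 2 [ 0.0155 -0.      0.035 ] | shift before [ 0.0306 -0.0002  0.0701] [ 0.0153 -0.0001  0.035 ]
```

View pics/w5.png

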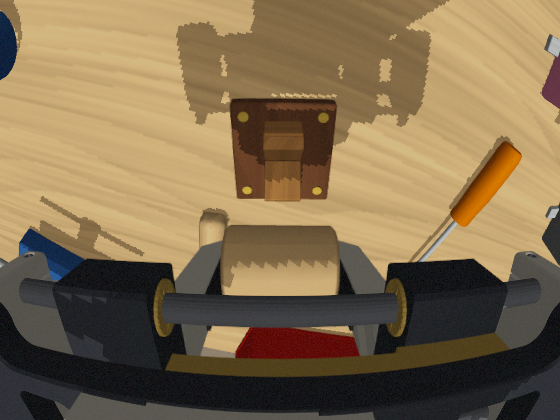

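View pics/t5c.png

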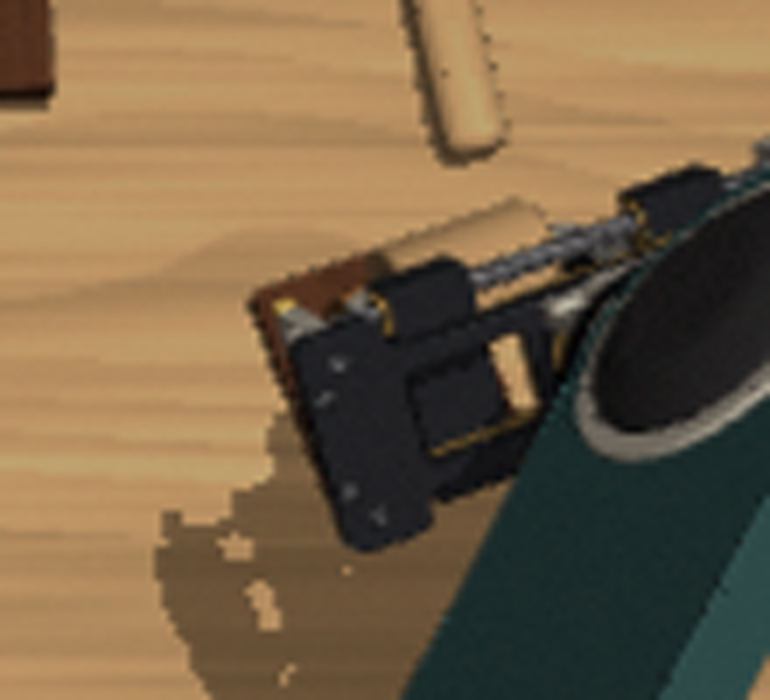

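Emit:
jog_arm(targets=[0.0093, 0, 0.021, 0, -0.005, 0, 30, 0.0093, 0, 0.021, 0, 0, 0, 30, 0.005, 0, 0.0115, 0, 0, 0, 30, 0.004, 0, 0.009, 0, 0, 0, 30, 0.0015, 0, 0.003, 0, 0, 0, 30, 0.0015, 0, 0.003, 0, 0, 0, 30, 0, 0, 0, 0, 0, 0, 30])

```text
t: 16.1
position: [0.4995, -0.2318, 0.2153]
orientation: [0.218, -0.171, 0.96, 0.037]
force: [-0.1, -0.6, -0.4]
grip_width: 0.0558
```

Emit:
jog_arm(targets=[0.002, 0, 0.0025, 0, 0, 0, 30, 0.002, 0, 0.002, 0, 0, 0, 30, 0, 0, 0, 0, 0, 0, 30])

```text
t: 16.4
position: [0.4982, -0.2325, 0.2111]
orientation: [0.219, -0.171, 0.96, 0.037]
force: [-5.0, 2.6, 11.8]
grip_width: 0.0558
```

```bash
python3 - <<'E'
from h import *
s,r=rot();M=r.as_matrix();print(s["position"],s["force"],"head",s["position"]+.175*M[:,2])
c=cam("scene","s7");cv2.imwrite("pics/s7c.png",crop(c["img"][:,:,::-1],190,165,70,70,8))
E
```

```text
[ 0.49818701 -0.23247901  0.21111513] [-4.96578021  2.61941953 11.78998419] head [ 0.56964221 -0.20711258  0.05339481]
```

View pics/s7c.png

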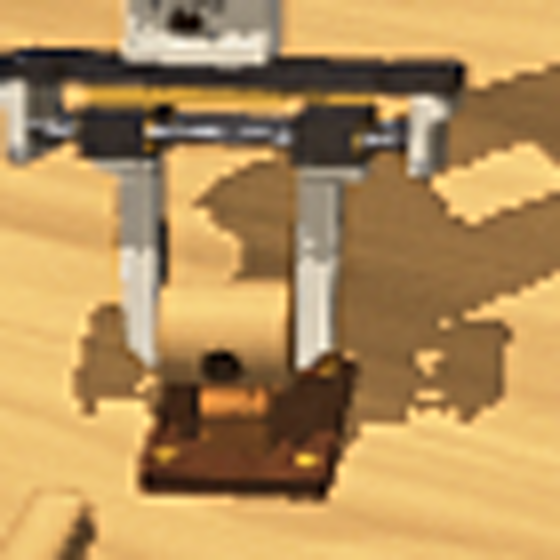

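Emit:
jog_arm(targets=[-0.002, 0, 0, 0, 0, 0, 30, 0, 0, 0, 0, 0, 0, 60, 0, 0, 0, 0, 0, 0, 100, 0, 0, 0, 0, 0, 0, 100, 0, 0, 0, 0, 0, 0, 100, 0, 0, -0.02, 0, 0, 0, 100, 0, 0, -0.04, 0, 0, 0, 100, 0, 0, -0.04, 0, 0, 0, 100, 0, 0, -0.04, 0, 0, 0, 100, 0, 0, -0.04, 0, 0, 0, 100])

```text
t: 17.45
position: [0.4256, -0.2578, 0.3739]
orientation: [0.218, -0.171, 0.96, 0.037]
force: [-0.3, 0.2, -0.6]
grip_width: 0.093
```

```bash
python3 - <<'E'
from plan import *
r=np.radians;H=np.array([.5663,-.2068,.051])
c=cam("scene","s8");cv2.imwrite("pics/s8c.png",crop(c["img"][:,:,::-1],195,185,50,50,12))
M=toolM(r(-70),r(20),r(-35));s=get_state();print(s["joints"],s["grip_width"])
t=H+[0,0,.0]-.255*M[:,2];print(t,M);plan(t,M)
print(ik(t,M,np.array([-.25,.38,1.5,-.33,1.77,1.0])))
z=0.022*np.array([1,1]) 
for a in range(20,130,10):
    b=r(a);d=np.array([np.cos(r(20))*np.sin(b),np.sin(r(20))*np.sin(b),np.cos(b)]);print(a,((proj(c,H+.022*d)-[195,185]+.5)*12-.5).round())
E
```

```text
[-0.6849973  -0.34168989  1.91911038  0.38961027  1.33378424 -2.65672357] 0.09283993256497196
[ 0.70374131 -0.15677545  0.25988377] [[ 0.76975113  0.34202014 -0.53898554]
 [ 0.2801665  -0.93969262 -0.19617469]
 [-0.57357644  0.         -0.81915204]]
pos [ 0.4245 -0.2585  0.3805] rot total [-1.588  -0.015  -2.7099] rows 19 [-0.0836 -0.0008 -0.1426] | shift after [ 3.126e-01 -1.000e-04 -7.160e-02] rows 8 [ 0.0391 -0.     -0.009 ] | shift before [-0.2153  0.0008  0.2377] [-0.0269  0.0001  0.0297]
(array([-0.20583672,  0.41612686,  1.35456964, -0.3240625 ,  1.89140465,
        0.99548777]), np.float64(1.0468292899190601e-11))
20 [286. 224.]
30 [284. 236.]
40 [283. 249.]
50 [282. 262.]
60 [282. 276.]
70 [282. 290.]
80 [282. 303.]
90 [283. 315.]
100 [284. 326.]
110 [286. 335.]
120 [288. 341.]
```

View pics/s8c.png

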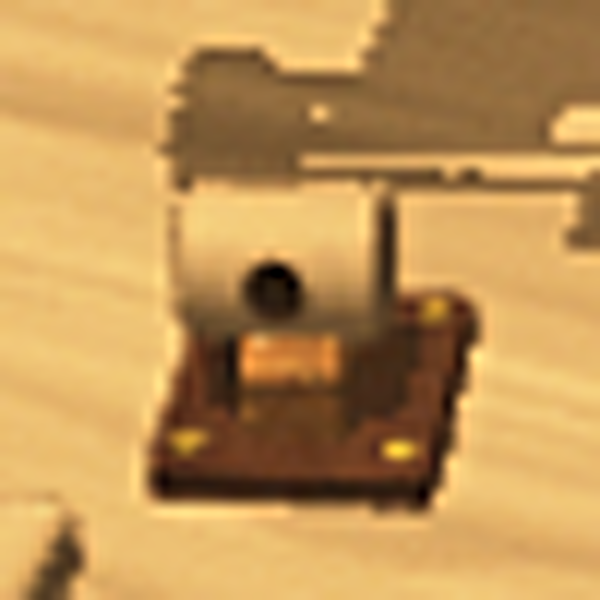

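```bash
python3 - <<'E'
from plan import *
r=np.radians;H=np.array([.5663,-.2068,.051])
c=cam("scene")
A=r(110);ax=np.array([np.cos(A),np.sin(A),0])
for lab,o in(("mid",0),("yminus",-.028),("yplus",.028)):
    v=[]
    for a in range(-180,180,5):
        b=r(a);d=np.array([np.cos(r(20))*np.sin(b),np.sin(r(20))*np.sin(b),np.cos(b)]);v.append(((proj(c,H+o*ax+.022*d)-[195,185]+.5)*12-.5))
    v=np.array(v);print(lab,"rows",v[:,1].min().round(),v[:,1].max().round(),"cols",v[:,0].min().round(),v[:,0].max().round())
M=toolM(r(-70),r(20),r(-15));t=H-.175*M[:,2];print(t,ik(t,M,np.array([-.3,.2,1.65,-.15,1.5,.95]))[0].round(2),ik(t-.1*M[:,2],M,np.array([-.3,.2,1.65,-.15,1.5,.95]))[0].round(2))
M=toolM(r(110),0,0);plan([.5663,-.2068,.38],M)
E
```

```text
mid rows 191.0 348.0 cols 282.0 309.0
yminus rows 188.0 345.0 cols 181.0 211.0
yplus rows 194.0 352.0 cols 383.0 407.0
[ 0.60886181 -0.19130877  0.22003702] [-0.32  0.2   1.66 -0.16  1.49  0.94] [-0.29  0.17  1.53 -0.16  1.65  0.93]
pos [ 0.4255 -0.2584  0.3779] rot total [-0.0091  0.4496  0.0027] rows 4 [-0.0023  0.1124  0.0007] | shift after [-0.1499  0.0003 -0.0021] rows 4 [-0.0375  0.0001 -0.0005] | shift before [-0.136   0.0002  0.0632] [-0.034   0.0001  0.0158]
```

Emit:
jog_arm(targets=[0, 0, 0, 0, 0.1124, 0, 100, 0, 0, 0, 0, 0.1124, 0, 100, 0, 0, 0, 0, 0.1124, 0, 100, 0, 0, 0, 0, 0.1124, 0, 100, -0.0375, 0, 0, 0, 0, 0, 100, -0.0375, 0, 0, 0, 0, 0, 100, -0.0375, 0, 0, 0, 0, 0, 100, -0.0375, 0, 0, 0, 0, 0, 100, 0, 0, 0, 0, 0, 0.149, 100, 0, 0, 0, 0, 0, 0.149, 100])

```text
t: 18.55
position: [0.5685, -0.2055, 0.3702]
orientation: [-0.002, -0.024, 1.0, -0.002]
force: [-0.6, 0.1, -0.4]
grip_width: 0.0928
```

Emit:
jog_arm(targets=[0, 0, 0, 0, 0, 0.149, 100, 0, 0, 0, 0, 0, 0.149, 100, 0, 0, 0, 0, 0, 0.149, 100, 0, 0, 0, 0, 0, 0.149, 100, 0, 0, 0, 0, 0, 0.149, 100, 0, 0, 0, 0, 0, 0.149, 100, 0, 0, 0, 0, 0, 0.149, 100, 0, 0, 0, 0, 0, 0.149, 100, 0, 0, 0, 0, 0, 0.149, 100, 0, 0, 0, 0, 0, 0.149, 100])

```text
t: 19.55
position: [0.5676, -0.2061, 0.3708]
orientation: [-0.0, 0.66, 0.751, -0.003]
force: [0.2, -0.6, -0.3]
grip_width: 0.0929
```

Emit:
jog_arm(targets=[0, 0, 0, 0, 0, 0.149, 100, 0, 0, 0, 0, 0, 0.149, 100, 0, 0, 0, 0, 0, 0.149, 100, 0, 0, 0, 0, 0, 0.149, 100, 0, 0, 0, 0, 0, 0.149, 100, 0, 0, 0, 0, 0, 0.149, 100, 0, 0, 0, 0, 0, 0.149, 100, 0, 0, 0, 0, 0, 0.149, 100, 0, 0, 0, 0, 0, 0.14, 100, 0, 0, 0, 0, 0, 0, 100])

```text
t: 20.55
position: [0.5675, -0.2061, 0.3708]
orientation: [0.002, 0.983, 0.184, -0.002]
force: [-0.5, -0.2, -0.8]
grip_width: 0.0929
```

```bash
python3 - <<'E'
from plan import *
r=np.radians;H=np.array([.5663,-.2068,.051])
s,q=rot();print(s["joints"].round(2))
M=toolM(r(-70),r(20),r(-20));plan(H-.255*M[:,2],M)
c=cam("wrist","w6");a=r(110);d=np.array([np.cos(a),np.sin(a),0])
for o in(0,.028,-.028):print(proj(c,H+o*d+[0,0,.022],True).round(1))
E
```

```text
[-0.39 -0.03  1.64 -0.    1.53  0.81]
pos [ 0.5675 -0.2061  0.3708] rot total [ 0.006  -0.3445  0.0206] rows 3 [ 0.002  -0.1148  0.0069] | shift after [0.1081 0.0002 0.046 ] rows 3 [0.036  0.0001 0.0153] | shift before [0.0862 0.0019 0.0798] [0.0287 0.0006 0.0266]
[278.6 204.9]
[246.9 204.3]
[310.3 205.6]
```

View pics/w6.png

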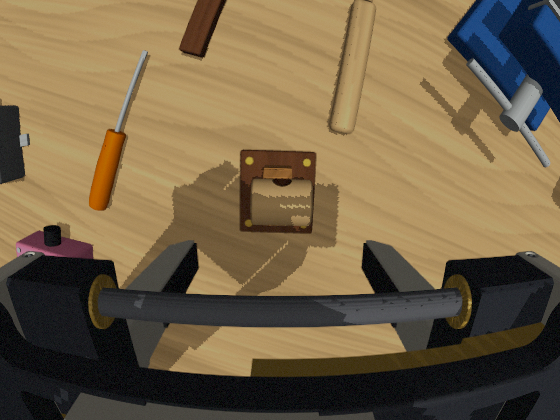

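Emit:
jog_arm(targets=[0, 0, 0, 0.002, -0.1148, 0.0069, 100, 0, 0, 0, 0.002, -0.1148, 0.0069, 100, 0, 0, 0, 0.002, -0.1148, 0.0069, 100, 0.036, 0.001, 0.0153, 0, 0, 0, 100, 0.036, 0.001, 0.0153, 0, 0, 0, 100, 0.036, 0.001, 0.0153, 0, 0, 0, 100, 0, 0, 0, 0, 0, 0, 100])

```text
t: 21.3
position: [0.6505, -0.1783, 0.2863]
orientation: [0.029, 0.969, 0.175, -0.173]
force: [-1.1, -1.2, -1.0]
grip_width: 0.0927
```

```bash
python3 - <<'E'
from plan import *
r=np.radians;H=np.array([.5663,-.2068,.051])
s,q=rot();print(s["joints"].round(2))
M=toolM(r(-70),r(20),r(-20));plan(H-.170*M[:,2]+.003*M[:,1],M)
c=cam("wrist","w7")
E
```

```text
[-0.27  0.24  1.5  -0.2   1.69  0.95]
pos [ 0.6505 -0.1783  0.2863] rot total [-0.0019  0.0038  0.0094] rows 1 [-0.0019  0.0038  0.0094] | shift after [-0.0031  0.001   0.0815] rows 2 [-0.0015  0.0005  0.0407] | shift before [-0.0028  0.0011  0.0815] [-0.0014  0.0005  0.0407]
```

View pics/w7.png

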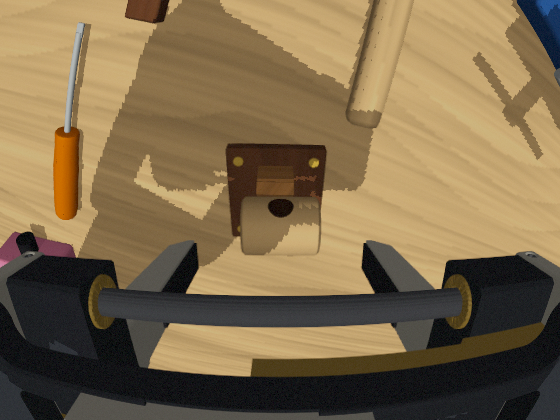

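Emit:
jog_arm(targets=[-0.0015, 0.0005, 0.03, 0, 0, 0.005, 100, -0.0015, 0.0005, 0.03, 0, 0, 0.004, 100, 0, 0, 0.0215, 0, 0, 0, 100, 0, 0, 0, 0, 0, 0, 80, 0, 0, 0, 0, 0, 0, 50, 0, 0, 0, 0, 0, 0, 30, 0, 0, 0, 0, 0, 0, 30, 0, 0, 0, 0, 0, 0, 30, 0, 0, 0, 0, 0, 0, 30, 0, 0, 0, 0, 0, 0, 30], grip_force=25)

```text
t: 22.35
position: [0.6208, -0.1911, 0.217]
orientation: [0.032, 0.971, 0.168, -0.17]
force: [1.7, 1.9, 6.1]
grip_width: 0.0556
```

Emit:
jog_arm(targets=[0, 0, 0, 0, 0, 0, 30, 0, 0, 0, 0, 0, 0, 30])

```text
t: 22.55
position: [0.6208, -0.1911, 0.217]
orientation: [0.032, 0.971, 0.168, -0.17]
force: [1.2, 1.2, 5.7]
grip_width: 0.0559
```

```bash
python3 - <<'E'
from h import *
s,r=rot();M=r.as_matrix();print(s["position"],s["joints"],s["force"],s["grip_width"],"lift 0.1 in tool:",M.T@[0,0,.1])
c=cam("wrist","w8")
E
```

```text
[ 0.62081984 -0.19110239  0.21702778] [-0.30072478  0.24331041  1.62107263 -0.20911021  1.55712814  0.96035059] [1.1531683  1.15549857 5.74265993] 0.05585955967032064 lift 0.1 in tool: [-0.03405186  0.00042847 -0.0940228 ]
```

View pics/w8.png

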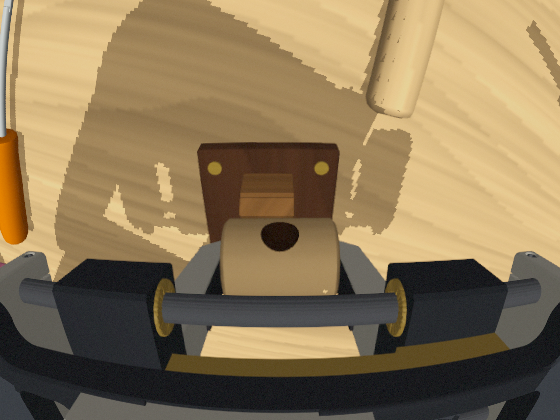

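```bash
cat > holea.py <<'E'
from h import *
def table(c,s,r,c0,angs):
    M=r.as_matrix();g=s["position"]+M@np.array(c0)
    for a in angs:
        b=np.radians(a);d=np.sin(b)*M[:,0]+np.cos(b)*M[:,2]
        e=np.cos(b)*M[:,0]-np.sin(b)*M[:,2]
        m=g+.022*d
        print(a,proj(c,m,True).round(0),"edges",proj(c,g+.020*d+.009*e,True)[1].round(0),proj(c,g+.020*d-.009*e,True)[1].round(0),"dz",d[2].round(3))
E
python3 - <<'E'
from holea import *
s,r=rot();M=r.as_matrix();c=cam("wrist")
for off in(.167,.175):
  print(off);table(c,s,r,[0,0,off],range(70,180,10))
cv2.imwrite("pics/w8c.png",crop(c["img"][:,:,::-1],200,190,160,120,5))
E
```

```text
0.167
70 [279. 225.] edges 229.0 230.0 dz -0.642
80 [279. 226.] edges 233.0 227.0 dz -0.499
90 [279. 227.] edges 238.0 226.0 dz -0.341
100 [279. 231.] edges 244.0 225.0 dz -0.172
110 [279. 235.] edges 252.0 227.0 dz 0.002
120 [279. 241.] edges 260.0 229.0 dz 0.175
130 [279. 249.] edges 269.0 233.0 dz 0.343
140 [279. 257.] edges 278.0 239.0 dz 0.501
150 [279. 266.] edges 287.0 246.0 dz 0.644
160 [279. 274.] edges 294.0 253.0 dz 0.767
170 [279. 283.] edges 301.0 262.0 dz 0.867
0.175
70 [279. 221.] edges 224.0 225.0 dz -0.642
80 [279. 221.] edges 227.0 223.0 dz -0.499
90 [279. 222.] edges 232.0 221.0 dz -0.341
100 [279. 225.] edges 238.0 221.0 dz -0.172
110 [279. 230.] edges 245.0 222.0 dz 0.002
120 [279. 235.] edges 253.0 224.0 dz 0.175
130 [279. 242.] edges 262.0 228.0 dz 0.343
140 [279. 250.] edges 270.0 233.0 dz 0.501
150 [279. 258.] edges 278.0 239.0 dz 0.644
160 [279. 267.] edges 286.0 247.0 dz 0.767
170 [279. 275.] edges 292.0 255.0 dz 0.867
```

View pics/w8c.png

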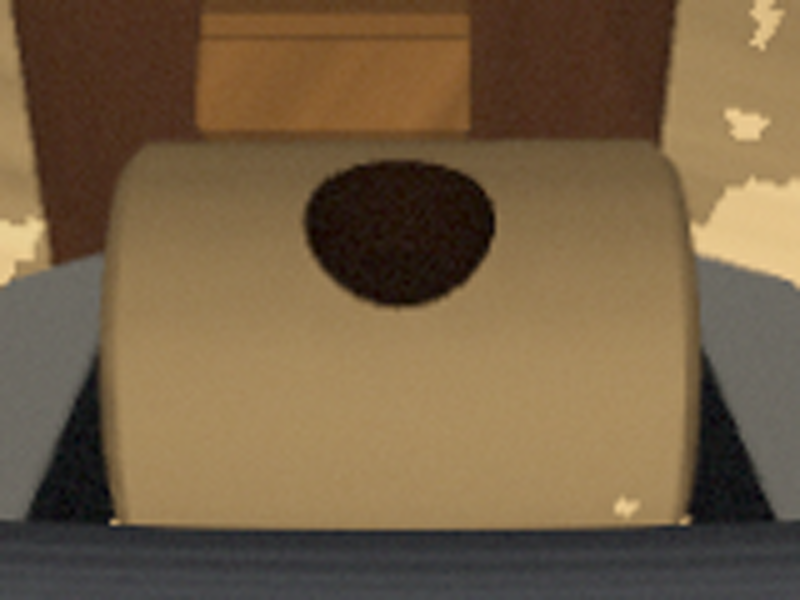

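```bash
cat >> plan.py <<'E'
def pathcheck(q,t0,M0,t1,M1,n=12):
    from scipy.spatial.transform import Slerp
    S=Slerp([0,1],R.from_matrix([M0,M1]))
    for k in np.linspace(0,1,n+1)[1:]:
        q,e=ik(t0+k*(t1-t0),S(k).as_matrix(),q)
        if e>1e-3:print("bad",k,e)
    return q
E
python3 - <<'E'
from plan import *
r=np.radians
s,R0=rot();M0=R0.as_matrix();t0=s["position"]+[0,0,.15];q,e=ik(t0,M0,s["joints"]);print(q.round(2),e)
for az in(20,40,60):
  M=toolM(r(az-90),r(az),r(60));t=np.array([.64,-.13,.23])-.177*M[:,2]
  qf=pathcheck(q,t0,M0,t,M);e_,w,_,_=fk(P,qf,True);print(az,t.round(3),qf.round(2),w.round(2))
E
```

```text
[-0.3   0.14  1.48 -0.21  1.79  0.91] 3.2531199956054024e-11
20 [ 0.496 -0.182  0.318] [-0.55 -0.3   2.07  1.05  0.9   0.18] [ 0.4  -0.22  0.38]
40 [ 0.523 -0.229  0.318] [-0.63 -0.12  1.91  1.09  1.25 -0.08] [ 0.45 -0.29  0.38]
60 [ 0.563 -0.263  0.318] [-0.64  0.08  1.72  1.04  1.56 -0.25] [ 0.51 -0.35  0.38]
```

Emit:
jog_arm(targets=[-0.0034, 0, -0.0094, 0, 0, 0, 30, -0.0068, 0, -0.0188, 0, 0, 0, 30, -0.0128, 0, -0.0353, 0, 0, 0, 30, -0.0128, 0, -0.0353, 0, 0, 0, 30, -0.0128, 0, -0.0353, 0, 0, 0, 30, 0, 0, 0, 0, 0, 0, 30])

```text
t: 23.25
position: [0.6205, -0.1907, 0.3654]
orientation: [0.033, 0.971, 0.167, -0.167]
force: [-0.8, 0.4, -0.5]
grip_width: 0.0559
```

```bash
python3 - <<'E'
from plan import *
from holea import table
r=np.radians
M=toolM(r(-50),r(40),r(60));t=np.array([.64,-.13,.23])-.177*M[:,2]
s,R0=rot();print(s["joints"].round(2),s["grip_width"],s["force"]);plan(t,M)
c=cam("wrist","w9");cv2.imwrite("pics/w9c.png",crop(c["img"][:,:,::-1],200,190,160,120,5))
E
```

```text
[-0.3   0.14  1.49 -0.21  1.78  0.91] 0.055851764675379084 [-0.79163259  0.40601443 -0.50403929]
pos [ 0.6205 -0.1907  0.3654] rot total [ 0.1415  1.3756 -0.3588] rows 10 [ 0.0141  0.1376 -0.0359] | shift after [-0.0903 -0.034  -0.0626] rows 3 [-0.0301 -0.0113 -0.0209] | shift before [-0.0832  0.0024  0.0794] [-0.0277  0.0008  0.0265]
```

View pics/w9c.png

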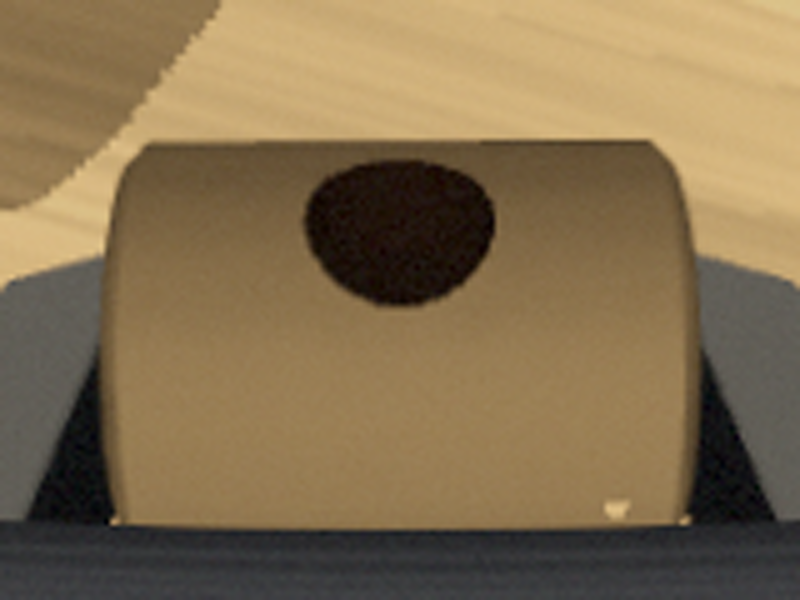

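Emit:
jog_arm(targets=[0, 0, 0, 0.0141, 0.1376, -0.0359, 30, 0, 0, 0, 0.0141, 0.1376, -0.0359, 30, 0, 0, 0, 0.0141, 0.1376, -0.0359, 30, 0, 0, 0, 0.0141, 0.1376, -0.0359, 30, 0, 0, 0, 0.0141, 0.1376, -0.0359, 30, 0, 0, 0, 0.0141, 0.1376, -0.0359, 30, 0, 0, 0, 0.0141, 0.1376, -0.0359, 30, 0, 0, 0, 0.0141, 0.1376, -0.0359, 30, 0, 0, 0, 0.0141, 0.1376, -0.0359, 30, 0, 0, 0, 0.0141, 0.1376, -0.0359, 30])

```text
t: 24.3
position: [0.6201, -0.1907, 0.3578]
orientation: [-0.173, 0.814, 0.295, 0.47]
force: [-0.4, 0.9, -0.8]
grip_width: 0.0559
```

```bash
python3 - <<'E'
from plan import *
r=np.radians
M=toolM(r(-50),r(40),r(60));t=np.array([.64,-.13,.23])-.177*M[:,2]
s,R0=rot();print(s["joints"].round(2),s["grip_width"],s["force"]);plan(t,M)
E
```

```text
[-0.48  0.    1.73  1.07  1.15  0.06] 0.05586782167586151 [-0.36271058  0.92252694 -0.81972441]
pos [ 0.6201 -0.1907  0.3578] rot total [-0.0027 -0.0013 -0.0049] rows 1 [-0.0027 -0.0013 -0.0049] | shift after [-0.0836 -0.0338 -0.0661] rows 3 [-0.0279 -0.0113 -0.022 ] | shift before [-0.0837 -0.0335 -0.0661] [-0.0279 -0.0112 -0.022 ]
```

Emit:
jog_arm(targets=[-0.0279, -0.0112, -0.022, 0, 0, 0, 30, -0.0279, -0.0112, -0.022, 0, 0, 0, 30, -0.0279, -0.0112, -0.022, 0, 0, 0, 30, 0, 0, 0, 0, 0, 0, 30, 0, 0, 0, 0, 0, 0, 30, 0, 0, 0, 0, 0, 0, 30, 0, 0, 0, 0, 0, 0, 30])

```text
t: 25.0
position: [0.5234, -0.2281, 0.3201]
orientation: [-0.173, 0.815, 0.295, 0.468]
force: [-0.4, 0.5, 0.1]
grip_width: 0.0558
```

```bash
python3 - <<'E'
from plan import *
from holea import table
s,R0=rot();M=R0.as_matrix();g=s["position"]+.177*M[:,2];print(s["joints"].round(2),s["grip_width"],s["force"],"head",g,"toolz",M[:,2],"jaw tilt",M[2,1])
c=cam("wrist","w10");table(c,s,R0,[0,0,.177],[105,110,115,120,125,130])
w=crop(c["img"][:,:,::-1],200,190,160,120,5)
cv2.imwrite("pics/w10c.png",w)
c=cam("scene","s10");p=proj(c,g).astype(int)
a=crop(c["img"][:,:,::-1],p[0]-30,p[1]-30,60,60,7)
c2=cam("top","t10");p2=proj(c2,g).astype(int);b=crop(c2["img"][:,:,::-1],p2[0]-28,p2[1]-30,54,60,7)
cv2.imwrite("pics/st10.png",np.hstack([a,b[:, :380]]))
for u in(0,):
  print("mouth scene",((proj(c,g+[0,0,.022])-p+[30,30]+.5)*7).round(),"top (x+420)",((proj(c2,g+[0,0,.022])-p2+[28,30]+.5)*7).round())
E
```

```text
[-0.63 -0.12  1.91  1.08  1.25 -0.07] 0.05578555456413055 [-0.38007736  0.52868486  0.14103716] head [ 0.64017654 -0.12930022  0.23103222] toolz [ 0.6598143   0.55825165 -0.50299124] jaw tilt -0.005745235276644556
105 [280. 225.] edges 239.0 219.0 dz 0.965
110 [280. 228.] edges 243.0 220.0 dz 0.984
115 [280. 230.] edges 247.0 221.0 dz 0.996
120 [280. 233.] edges 251.0 222.0 dz 1.0
125 [280. 236.] edges 255.0 224.0 dz 0.996
130 [280. 240.] edges 259.0 226.0 dz 0.985
mouth scene [217. 173.] top (x+420) [213. 191.]
```

View pics/st10.png

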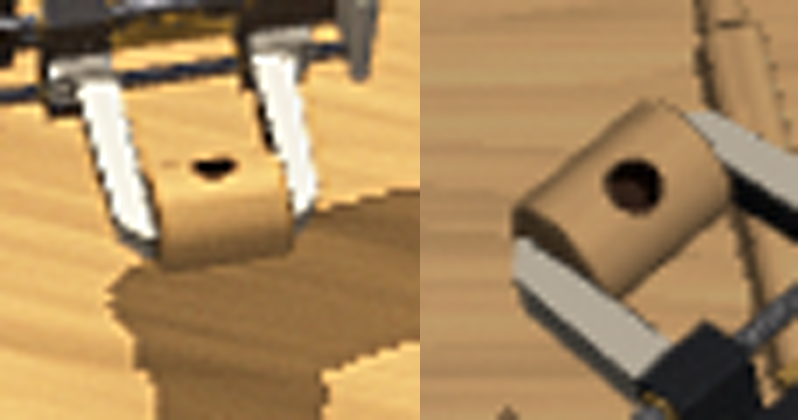

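View pics/w10c.png

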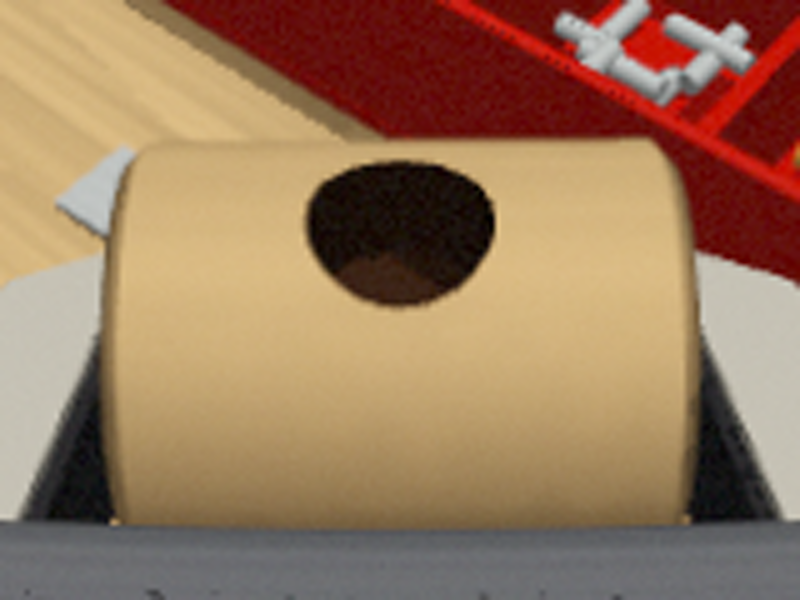

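View pics/s10.png

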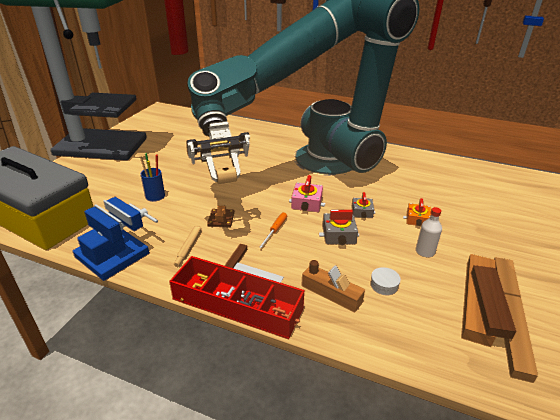

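```bash
python3 - <<'E'
from station import get_state, workorder
s=get_state();print(s["t"],abs(s["qvel"]).max(),s["grip_width"],s["force"])
print(workorder.job_done())
E
```

```text
25.15 0.0035130324907665456 0.05611768186458884 [ 0.46759096 -0.01871763 -0.30664396]
the job is handed in; nothing more can be done
None
```

The job is done and handed in at 25.15 s. The isolator is off, and the mallet head is held still with its hole facing up. No verdict was reported.

- **Isolator:** I gripped the red handle of the large grey isolator, turned it 90° clockwise and let go. The pictures after release and at the end show the bar still across at off; the joint value itself is not reported.
- **Mallet head:** I pinched it by its ends, lifted it, and found the hole about 125° from straight up. One grasp could not turn it that far, so I set it back in the cradle part-turned. I then gripped it again from the other side with the tool tilted, lifted it and tilted it upright.

| Last check | Result |
|---|---|
| Hole direction, wrist camera | Within a few degrees of straight up |
| Hole direction, top view | About 3° off |
| Hole direction, scene view | Hole about 1 pixel from where it should appear, the same offset that camera showed earlier |
| Head height | About 23 cm above the bench |
| Grip | 56 mm opening with a 25 N grip setting |
| Stillness | Arm essentially still (joint speeds under 0.004 rad/s) |
| Outside force on the tool | About 0.5 N |
| Head clear of everything | Nothing touching it in the scene view |
| Bystanders | Look unmoved in the scene view; not measured |

Setting the head down pressed on the cradle with about 12 N, and it rolled about 20° as I let go. I measured the hole again after that and used the new angle for the final turn.

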